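# Shingle ferrite plates on the lamp tray

## Task

Pull the tray of the low lamp hood right out by its tab and lay all the ferrite plates from the black mat on it as one straight row of roof tiles down the middle, square to the tray: the first with one end up on the steel batten at the tray's left end, each next one with its end up on the plate before, every time with about a third of the plate's length overlapping and the other end down on the tray floor. Then push the loaded tray fully home under the hood and only then switch the lamp on by pushing the lever on top of the hood over to the back. Leave the glue bottle, solder spool and tape roll where they are.

Things in the scene. Friction and masses are not known exactly. Their poses are not given: they have to be found in the camera images.
- hood: fixed grey lamp hood 120 (x) x 310 (y) x 62 mm high over a low slot; origin on the table on its centre line, 52 mm behind its front lip, x pointing away from the robot along the tray's travel, y to the left. Its 4 mm base sheet reaches 222 mm in front of the origin. The opening lies below a lip 36 mm above the table, 27.5 mm above the tray floor
- tray (a joint): how far the tray is pulled out from under the hood (m): 0 fully home, 0.155 fully out; it slides along the hood's -x to come out, friction about 2 N, stays where it is left
- tray_tab (a point): middle of the top edge of the tray's upright front tab, 8 mm thick (x), 50 mm wide (y), 44 mm high; about 48 mm above the table; 41 mm free space between the tab and the tray's front edge, and 54 mm between tab and hood when the tray is home; moves with the tray. Pinch it from above, closing along x
- tray_start (a point): point on the tray floor (8.5 mm above the table), on its centre line, at the foot of the batten's inner edge; moves with the tray, axes as the hood's. Plates lie with their 64 mm along y: first centre at about y = -10 mm, each next 42 mm further; each leans about 7 degrees, -y end down
- batten (a point): middle of the top of the steel batten, 5 mm above the tray floor, 24 mm wide (y) and 90 mm long (x), against the tray's left (+y) end. From its inner edge the free floor runs 256 mm along -y to an end rim 8 mm high, and 65 mm to either side of the centre line in x to open edges without rims
- lamp_lever (a joint): lamp lever on top of the hood: 0 leaning to the robot (off), 1.0 rad leaning to the back (on); light, stays where it is left
- lamp_lever_tip (a point): tip of the lamp lever, 50 mm long, pivoting about a level axis along the hood's y; upright at 0.5 rad
- mat: fixed black rubber mat 240 (x) x 270 (y) x 2 mm on which the plates lie flat at the start, in two columns (x = -57 and +57 mm) of rows 85 mm apart in y; origin at the centre of its underside, top 2 mm above the table
- plate_0: identical flat dark ferrite core plate, 50 (its x) x 64 (its y) x 5 mm (its z), 78 g, the same either way up and either way round; origin at its centre. May be absent
- plate_1: identical flat dark ferrite core plate, 50 (its x) x 64 (its y) x 5 mm (its z), 78 g, the same either way up and either way round; origin at its centre. May be absent
- plate_2: identical flat dark ferrite core plate, 50 (its x) x 64 (its y) x 5 mm (its z), 78 g, the same either way up and either way round; origin at its centre. May be absent
- plate_3: identical flat dark ferrite core plate, 50 (its x) x 64 (its y) x 5 mm (its z), 78 g, the same either way up and either way round; origin at its centre. May be absent
- plate_4: identical flat dark ferrite core plate, 50 (its x) x 64 (its y) x 5 mm (its z), 78 g, the same either way up and either way round; origin at its centre. May be absent
- glue_bottle: bystander: glue bottle, 37 mm wide, 126 mm high, origin under its foot
- solder_spool: bystander: solder spool, 55 mm wide, 40 mm high, origin under its foot
- tape_white: bystander: white tape roll, 54 mm wide, 12 mm high, origin under its foot
Not all that is in view belongs to the job. Leave any purple look-alike of the plate_2 alone.

How it is judged (in metres and radians):
On the way, in this order (a step that is already met when the one before it is completed fails the run):
1. the tray is pulled right out (value of joint tray above 0.14 m), for 0.2 s.
2. with the tray still out, all plates lie on it as one overlapping row, let go (value of joint tray above 0.135 m and contact force between the fingers and anything else below 0.3 N and x of plate_0 in the frame of tray_start between -0.015 and 0.015 m and y of plate_0 in the frame of tray_start between -0.24 and 0 m and z of plate_0 in the frame of tray_start between 0.001 and 0.016 m and angle between the x axis of each of plate_0, plate_1, plate_2, plate_3, plate_4 and the x axis of tray_start, either way round below 0.17 rad and angle between the z axis of plate_0 and the z axis of tray_start, either way round between 0.055 and 0.24 rad and linear speed of each of plate_0, plate_1, plate_2, plate_3, plate_4 below 0.02 m/s and (y of plate_0 in the frame of tray_start between -0.021 and 0 m or horizontal distance between plate_0 and plate_1 below 0.052 m or horizontal distance between plate_0 and plate_2 below 0.052 m or horizontal distance between plate_0 and plate_3 below 0.052 m or horizontal distance between plate_0 and plate_4 below 0.052 m) and x of plate_1 in the frame of tray_start between -0.015 and 0.015 m and y of plate_1 in the frame of tray_start between -0.24 and 0 m and z of plate_1 in the frame of tray_start between 0.001 and 0.016 m and angle between the z axis of plate_1 and the z axis of tray_start, either way round between 0.055 and 0.24 rad and (y of plate_1 in the frame of tray_start between -0.021 and 0 m or horizontal distance between plate_1 and plate_0 below 0.052 m or horizontal distance between plate_1 and plate_2 below 0.052 m or horizontal distance between plate_1 and plate_3 below 0.052 m or horizontal distance between plate_1 and plate_4 below 0.052 m) and x of plate_2 in the frame of tray_start between -0.015 and 0.015 m and y of plate_2 in the frame of tray_start between -0.24 and 0 m and z of plate_2 in the frame of tray_start between 0.001 and 0.016 m and angle between the z axis of plate_2 and the z axis of tray_start, either way round between 0.055 and 0.24 rad and (y of plate_2 in the frame of tray_start between -0.021 and 0 m or horizontal distance between plate_2 and plate_0 below 0.052 m or horizontal distance between plate_2 and plate_1 below 0.052 m or horizontal distance between plate_2 and plate_3 below 0.052 m or horizontal distance between plate_2 and plate_4 below 0.052 m) and x of plate_3 in the frame of tray_start between -0.015 and 0.015 m and y of plate_3 in the frame of tray_start between -0.24 and 0 m and z of plate_3 in the frame of tray_start between 0.001 and 0.016 m and angle between the z axis of plate_3 and the z axis of tray_start, either way round between 0.055 and 0.24 rad and (y of plate_3 in the frame of tray_start between -0.021 and 0 m or horizontal distance between plate_3 and plate_0 below 0.052 m or horizontal distance between plate_3 and plate_1 below 0.052 m or horizontal distance between plate_3 and plate_2 below 0.052 m or horizontal distance between plate_3 and plate_4 below 0.052 m) and x of plate_4 in the frame of tray_start between -0.015 and 0.015 m and y of plate_4 in the frame of tray_start between -0.24 and 0 m and z of plate_4 in the frame of tray_start between 0.001 and 0.016 m and angle between the z axis of plate_4 and the z axis of tray_start, either way round between 0.055 and 0.24 rad and (y of plate_4 in the frame of tray_start between -0.021 and 0 m or horizontal distance between plate_4 and plate_0 below 0.052 m or horizontal distance between plate_4 and plate_1 below 0.052 m or horizontal distance between plate_4 and plate_2 below 0.052 m or horizontal distance between plate_4 and plate_3 below 0.052 m) and (y of plate_0 in the frame of tray_start between -0.021 and 0 m or y of plate_1 in the frame of tray_start between -0.021 and 0 m or y of plate_2 in the frame of tray_start between -0.021 and 0 m or y of plate_3 in the frame of tray_start between -0.021 and 0 m or y of plate_4 in the frame of tray_start between -0.021 and 0 m) and horizontal distance between each of plate_1, plate_2, plate_3, plate_4 and plate_0 above 0.033 m and horizontal distance between each of plate_2, plate_3, plate_4 and plate_1 above 0.033 m and horizontal distance between each of plate_3, plate_4 and plate_2 above 0.033 m and horizontal distance between plate_4 and plate_3 above 0.033 m), for 0.3 s.
3. the tray is pushed home (value of joint tray below 0.006 m), for 0.2 s.
4. the lamp lever is over to the back (value of joint lamp_lever above 0.85 rad), for 0.2 s.
At the end, for the whole second after the job is handed in: tray within 6 mm of home, lever beyond 0.85 rad; all plates at rest in one row on the tray: each within 15 mm of its centre line and 0.17 rad of square, leaning 3 to 14 degrees, the first centre 0 to 21 mm beyond the batten's inner edge, neighbours' centres 33 to 52 mm apart (value of joint tray below 0.006 m and value of joint lamp_lever above 0.85 rad and x of plate_0 in the frame of tray_start between -0.015 and 0.015 m and y of plate_0 in the frame of tray_start between -0.24 and 0 m and z of plate_0 in the frame of tray_start between 0.001 and 0.016 m and angle between the x axis of each of plate_0, plate_1, plate_2, plate_3, plate_4 and the x axis of tray_start, either way round below 0.17 rad and angle between the z axis of plate_0 and the z axis of tray_start, either way round between 0.055 and 0.24 rad and linear speed of each of plate_0, plate_1, plate_2, plate_3, plate_4 below 0.02 m/s and (y of plate_0 in the frame of tray_start between -0.021 and 0 m or horizontal distance between plate_0 and plate_1 below 0.052 m or horizontal distance between plate_0 and plate_2 below 0.052 m or horizontal distance between plate_0 and plate_3 below 0.052 m or horizontal distance between plate_0 and plate_4 below 0.052 m) and x of plate_1 in the frame of tray_start between -0.015 and 0.015 m and y of plate_1 in the frame of tray_start between -0.24 and 0 m and z of plate_1 in the frame of tray_start between 0.001 and 0.016 m and angle between the z axis of plate_1 and the z axis of tray_start, either way round between 0.055 and 0.24 rad and (y of plate_1 in the frame of tray_start between -0.021 and 0 m or horizontal distance between plate_1 and plate_0 below 0.052 m or horizontal distance between plate_1 and plate_2 below 0.052 m or horizontal distance between plate_1 and plate_3 below 0.052 m or horizontal distance between plate_1 and plate_4 below 0.052 m) and x of plate_2 in the frame of tray_start between -0.015 and 0.015 m and y of plate_2 in the frame of tray_start between -0.24 and 0 m and z of plate_2 in the frame of tray_start between 0.001 and 0.016 m and angle between the z axis of plate_2 and the z axis of tray_start, either way round between 0.055 and 0.24 rad and (y of plate_2 in the frame of tray_start between -0.021 and 0 m or horizontal distance between plate_2 and plate_0 below 0.052 m or horizontal distance between plate_2 and plate_1 below 0.052 m or horizontal distance between plate_2 and plate_3 below 0.052 m or horizontal distance between plate_2 and plate_4 below 0.052 m) and x of plate_3 in the frame of tray_start between -0.015 and 0.015 m and y of plate_3 in the frame of tray_start between -0.24 and 0 m and z of plate_3 in the frame of tray_start between 0.001 and 0.016 m and angle between the z axis of plate_3 and the z axis of tray_start, either way round between 0.055 and 0.24 rad and (y of plate_3 in the frame of tray_start between -0.021 and 0 m or horizontal distance between plate_3 and plate_0 below 0.052 m or horizontal distance between plate_3 and plate_1 below 0.052 m or horizontal distance between plate_3 and plate_2 below 0.052 m or horizontal distance between plate_3 and plate_4 below 0.052 m) and x of plate_4 in the frame of tray_start between -0.015 and 0.015 m and y of plate_4 in the frame of tray_start between -0.24 and 0 m and z of plate_4 in the frame of tray_start between 0.001 and 0.016 m and angle between the z axis of plate_4 and the z axis of tray_start, either way round between 0.055 and 0.24 rad and (y of plate_4 in the frame of tray_start between -0.021 and 0 m or horizontal distance between plate_4 and plate_0 below 0.052 m or horizontal distance between plate_4 and plate_1 below 0.052 m or horizontal distance between plate_4 and plate_2 below 0.052 m or horizontal distance between plate_4 and plate_3 below 0.052 m) and (y of plate_0 in the frame of tray_start between -0.021 and 0 m or y of plate_1 in the frame of tray_start between -0.021 and 0 m or y of plate_2 in the frame of tray_start between -0.021 and 0 m or y of plate_3 in the frame of tray_start between -0.021 and 0 m or y of plate_4 in the frame of tray_start between -0.021 and 0 m) and horizontal distance between each of plate_1, plate_2, plate_3, plate_4 and plate_0 above 0.033 m and horizontal distance between each of plate_2, plate_3, plate_4 and plate_1 above 0.033 m and horizontal distance between each of plate_3, plate_4 and plate_2 above 0.033 m and horizontal distance between plate_4 and plate_3 above 0.033 m); the robot touches nothing.
It fails at once if the glue bottle is moved more than 30 mm (distance of glue_bottle from where it was at the start of the episode above 0.03 m).
It fails at once if the solder spool is moved more than 30 mm (distance of solder_spool from where it was at the start of the episode above 0.03 m).
It fails at once if the tape white is moved more than 30 mm (distance of tape_white from where it was at the start of the episode above 0.03 m).
Of plate_0, plate_1, plate_2, plate_3, plate_4 only 3 to 5 are there at a start; the rules pass over those that are not, and their reading is None.
At some moment in a run one of plate_0, plate_1, plate_2, plate_3, plate_4 may be knocked a few centimetres aside while the robot is not near it.
Once in a run the grip may slacken for a moment while it holds something.
It also fails if it takes over 210 s, if anything falls off the work surface, if the arm or the gripper's body presses on something with over 40 N, if the wrist force passes 120 N, or if a joint passes its speed limit or range.

## Robot

A 6-joint arm with a two-finger parallel gripper is mounted at the origin on a cart in front of the work surface, level with it; the furniture and walls round the work are solid. World frame = base frame: x ahead of the robot, y to its left, z up, the work surface at z = 0. Lengths are in mm, angles in rad, forces in N, time in s.
With the tool pointing down it reaches from about 250 to 775 mm from the base axis. Payload 4 kg.
Tool frame: the origin (TCP) lies on the centre line of the jaws, within the pads' length; the fingertips stand 17 mm ahead of it and the grasp point (between the pads) lies 2 mm behind it; z points along the fingers, y is the line along which they close (so a half turn about z gives the same grasp; the last joint's range is limited). The gripper opens to 94 mm and grips with 3 to 60 N. Pads are 16 mm wide; open, the fingers measure 119 mm over their backs; the gripper's body (75 mm by 177 mm) begins 78 mm behind the grasp point.
Start: joints at [-1.33, 0.087, 1.371, -0, 1.684, -0.103], TCP at [185.385, -517.833, 222.506] pointing down, gripper open.
Joint ranges: [-3.1, 3.1], [-0.76, 2.03], [0.27, 2.55], [-1.08, 4.22], [0.17, 2.65], [-2.57, 2.57]. Speed limits (rad/s): [2.79, 2.79, 3.14, 3.14, 3.14, 3.14].

## Interface

Orientations are given as a unit quaternion [w, x, y, z].
In Python, from bench import status, cams, bot, nets gives the robot as it stands. The module is installed in compiled form; this text tells all that it offers.
- The arm moves only by the tool play_rows, never from a script. Its argument "commands" is a list of rows, each a list of 7 numbers: the opening, from -1 (shut) to 1 (fully open), then the shift along the world's x, y, z in units of 40 mm (1.0 is 40 mm), then the turn, a rotation vector about the world's x, y, z in rad. A call has exactly 10 rows; each row shifts and turns the commanded pose from where the row before left it; what a row does not reach is not made up. A row lasts 1/8 s, in which the tool goes at most 62.5 mm and 10.7 degrees, less where a joint would pass 70% of its speed; a pose out of reach is approached as far as the arm can. A call is refused whole if a number of a shift passes 1 or a number of a turn 0.188, either way. A call with a gripper value outside its range is refused whole. The fingers move at their own pace and stop on an object; "grip_force" is the grip in N (left out, the last holds). Time passes only in rows, so rows that do not move let the fingers close, or fill a call up. It gives the time, the measured TCP pose, the force, the opening and the grip force at its end, in the units of the state.
- status.sense(): the state, without advancing time (a new reading comes with each control period).
- cams.get_image(name): name is "scene" or "side" or "wrist"; returns a dict with "frame" (384x512x3 uint8, red, green, blue), "range_z" (384x512 float32, mm along the optical axis (not along the pixel's ray), 0 where there is no reading), "fx", "fy", "cx", "cy" (pixels), "R" (3x3) and "t" (3): a world point X has camera coordinates R X + t. Camera axes: x right, y down, z forward; pixel columns grow to the right and rows downward; lengths in mm; the calibration is good to about 2 mm. A picture is of the moment at which its call begins.
- bot.sign_off(): hands the job in; it is judged then, once.
Trained networks look in the newest picture that a camera, given by its name, has taken for a name from the list of things; names that differ only in an ending like _2 or _b are one class to them, and where a whole thing is asked for, a point or a joint stands for the part that bears it (a point fixed in the world has none). Each returns a list of dicts, best first, with "score" (0 to 1); they miss things now and then, are a little off and sometimes report something else, mostly with a low value. They report only what shows in the picture. A call takes as long as a camera call. They do not tell look-alikes from the thing itself.
- nets.regions_of(camera, label): "pixels" (384x512 bool, what is visible of it) and "xy" ([column, row] in pixels, amid what is visible of it).
- nets.spot_point(camera, label): "xy" ([column, row] in pixels: a listed point, or the origin of a listed thing).
The state is a dict: "time": time; "joint_positions": joint angles; "qvel": joint speeds; "joint_efforts": joint torques, N m; "position": TCP position; "tool_rot": TCP orientation; "force": force on the tool from outside, world axes, zero at the start; "wrist_torque": the same for the moment, N m; "grip_width": opening from 0.0 (shut) to 1.0 (fully open); "grip_force": force on a finger pad.
Only numpy, scipy, OpenCV 4.12 (cv2) and the standard library are available. Lean on these libraries where they do the work, as an engineer would, in place of code of your own. Each camera call takes 0.05 s, during which the arm holds its last target. There are 200 camera calls.

## Working session

There is one attempt and no reset: what is moved stays moved. The work goes in short steps, Python scripts to look and compute and a tool call to move; the robot and the scene stay as the last step left them, time stands still between calls to the robot, and variables do not carry over. Pictures are saved under pics/ and viewed, at most 14 in all, crops included, and the job is handed in when it is done.

Besides the shell and the picture viewer there is one more tool, called as name(argument=value, ...) on one line, values as JSON. play_rows: Moves the arm, as the interface text tells. Its arguments: {"type":"object","properties":{"commands":{"type":"array"},"grip_force":{"type":"number"}},"required":["commands"]}

```bash
mkdir -p pics; cat > h.py <<'E'
import numpy as np, cv2
from bench import status, cams, bot, nets
def cam(n,save=None):
    d=cams.get_image(n)
    if save: cv2.imwrite('pics/'+save, d['frame'][:,:,::-1])
    return d
def world(d,u,v,z=None):
    u,v=np.broadcast_arrays(np.asarray(u,float),np.asarray(v,float))
    r=np.stack([(u-d['cx'])/d['fx'],(v-d['cy'])/d['fy'],np.ones_like(u)],-1)
    R=np.array(d['R']);t=np.array(d['t'])
    if z is None:
        p=r*d['range_z'][np.round(v).astype(int),np.round(u).astype(int)][...,None]
        return (p-t)@R
    c=-R.T@t; w=r@R
    return c+w*((z-c[2])/w[...,2])[...,None]
def proj(d,X):
    p=np.array(d['R'])@np.array(X)+np.array(d['t']); return p[0]/p[2]*d['fx']+d['cx'],p[1]/p[2]*d['fy']+d['cy']
E
python3 - <<'E'
from h import *
np.set_printoptions(precision=1,suppress=True)
s=status.sense();print({k:(np.round(v,3)) for k,v in s.items()})
for n in ['scene','side']:
    d=cam(n,n+'0.png')
    print(n,'campos',-np.array(d['R']).T@d['t'])
    for l in ['tray_tab','tray_start','batten','lamp_lever_tip','mat','hood','glue_bottle','solder_spool','tape_white']:
        for q in nets.spot_point(n,l)[:2]:
            u,v=q['xy']; print(l,round(q['score'],2),np.array([u,v]),world(d,u,v))
    for q in nets.regions_of(n,'plate_0'):
        v,u=np.nonzero(q['pixels']); w=world(d,u,v); w=w[np.abs(w[:,2]-np.median(w[:,2]))<8]
        print('plate',round(q['score'],2),np.array(q['xy']),w.mean(0),len(w),cv2.minAreaRect(w[:,:2].astype(np.float32)))
E
```

```text
{'time': np.float64(0.0), 'joint_positions': array([-1.3,  0.1,  1.4, -0. ,  1.7, -0.1]), 'qvel': array([ 0., -0., -0.,  0.,  0.,  0.]), 'joint_efforts': array([ -0. , -34. , -30.2,   0.1,   0. ,  -0. ]), 'position': array([ 185.2, -517.3,  221.3]), 'tool_rot': array([-0. ,  1. ,  0.2, -0. ]), 'force': array([ 0.1, -0.6, -0.1]), 'wrist_torque': array([ 0.,  0., -0.]), 'grip_force': np.float64(0.0), 'grip_width': np.float64(1.001)}
scene campos [ -3.  947.7 632.3]
tray_tab 0.83 [249.5 219.6] [522.7 113.   47.7]
tray_start 0.8 [191.4 238.5] [638.8 217.8   7.9]
tray_start 0.49 [348. 177.] [ 416.6 -362.1    8.9]
batten 0.71 [314.9 184.5] [ 493.8 -255.3    5.4]
batten 0.65 [182.1 239.7] [648.5 243.1  15.3]
lamp_lever_tip 0.47 [212.  177.1] [650.5 100.3 137.4]
lamp_lever_tip 0.34 [351.3 174.1] [ 420.4 -408.2    1. ]
hood 0.66 [204.  222.9] [627.6 175.4  37.4]
glue_bottle 0.83 [249.9 185.2] [ 680.7 -142.7    3.1]
glue_bottle 0.62 [180.5 238.8] [628.9 269.8  39.6]
solder_spool 0.8 [316.6 216.8] [396.8 -48.9  12.6]
tape_white 0.86 [259.8 291.3] [380.1 299.3   0.1]
plate 0.84 [314.6 237.6] [35
[... 1574 characters left out ...]
08984375, 45.20581817626953), (63.95796585083008, 64.49908447265625), 59.73267364501953)
plate 0.73 [282.8 267.6] [ 507.8 -252.5    7.7] 168 ((506.6634826660156, -253.87234497070312), (45.726470947265625, 48.538352966308594), 15.972530364990234)
plate 0.65 [266.9 252.9] [ 498.1 -183.3    7.2] 301 ((501.56939697265625, -178.11553955078125), (57.491519927978516, 75.72532653808594), 5.651286602020264)
plate 0.5 [245.3 284.5] [ 396.  -273.9    7.5] 273 ((398.1686706542969, -277.1697692871094), (69.58727264404297, 47.32473373413086), 73.52203369140625)
plate 0.19 [283.6 171.9] [647.4  85.8 128.5] 22 ((648.6358032226562, 85.46923828125), (10.448650360107422, 20.927032470703125), 71.48033905029297)
```

```bash
python3 -c "
import cv2,numpy as np
a=cv2.imread('pics/scene0.png')[130:330,110:400];b=cv2.imread('pics/side0.png')[140:330,150:400]
a=cv2.resize(a,None,fx=2.0,fy=2.0,interpolation=3)[:300];a=cv2.resize(cv2.imread('pics/scene0.png')[150:320,130:400],(476,300),interpolation=3)
b=cv2.resize(cv2.imread('pics/side0.png')[150:320,150:420],(476,300),interpolation=3)
cv2.imwrite('pics/c0.png',np.vstack([a,b]))"
```

```text
(no output)
```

View pics/c0.png

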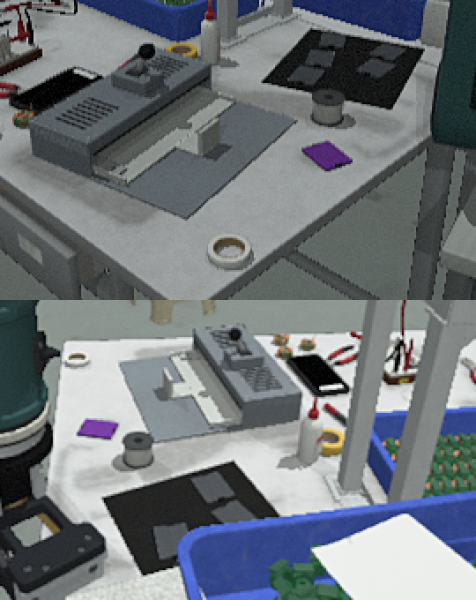

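```bash
python3 - <<'E'
from h import *
np.set_printoptions(precision=1,suppress=True)
V,U=np.mgrid[0:384,0:512]
P=[]
for n in ['scene','side']:
    d=cam(n); w=world(d,U,V); ok=d['range_z']>0
    m=ok&(np.abs(w[...,2]-62)<4)&(w[...,0]>480)&(w[...,0]<800)&(w[...,1]>-100)&(w[...,1]<350)
    m=cv2.morphologyEx(m.astype(np.uint8),cv2.MORPH_OPEN,np.ones((2,2)))
    k,lab,st,_=cv2.connectedComponentsWithStats(m); i=1+np.argmax(st[1:,4]); p=w[lab==i]
    print(n,len(p),cv2.minAreaRect(p[:,:2].astype(np.float32)),p[:,2].mean()); P.append(p)
    m=ok&(w[...,2]>95)&(w[...,2]<170)&(w[...,0]>560)&(w[...,0]<760)&(w[...,1]>20)&(w[...,1]<180)
    print('lever pts',m.sum(),w[m].mean(0),w[m].min(0),w[m].max(0))
    # purple and mat via colour
    f=d['frame'].astype(int)
    m=(f[...,0]-f[...,1]>40)&(f[...,2]-f[...,1]>50)&ok&(w[...,2]<30)
    p=w[m]; print('purple',len(p),cv2.minAreaRect(p[:,:2].astype(np.float32)))
    m=ok&(f.max(-1)<45)&(w[...,2]<15)&(w[...,2]>-10)&(w[...,1]<-80)&(w[...,1]>-480)&(w[...,0]>280)&(w[...,0]<640)
    p=w[m]; print('mat',len(p),cv2.minAreaRect(p[:,:2].astype(np.float32)))
p=np.vstack(P);print(cv2.minAreaRect(p[:,:2].astype(np.float32)),np.percentile(p,[1,99],axis=0))
E
```

```text
scene 1896 ((451.7388916015625, 474.0333251953125), (267.5861511230469, 1285.787353515625), 32.074424743652344) 64.79053717230849
lever pts 107 [655.7  98.2 122.5] [639.1  77.7  95. ] [682.4 109.6 144.2]
purple 159 ((361.42950439453125, 41.710716247558594), (49.3013801574707, 61.361045837402344), 59.69363021850586)
mat 1818 ((456.9625244140625, -267.7003173828125), (237.99069213867188, 271.2279968261719), 6.12298059463501)
side 1098 ((822.72900390625, 433.1346435546875), (3003.1005859375, 228.2284393310547), 68.0279769897461) 63.88851619684779
lever pts 75 [654.3  89.4 121.9] [637.7  78.2  95. ] [678.6 105.1 144.3]
purple 161 ((360.4337158203125, 37.377498626708984), (47.66021728515625, 60.828582763671875), 62.87079620361328)
mat 2204 ((448.9544372558594, -199.6822509765625), (236.58737182617188, 232.54476928710938), 5.7426252365112305)
((431.28558349609375, 591.0657958984375), (3003.1005859375, 1072.4326171875), 68.0279769897461) [[618.6 -41.2  53.8]
 [740.5 267.5  88. ]]
```

play_rows(commands=[[1,0.8,0.9,0.6,0,0,0],[1,0.8,0.9,0.6,0,0,0],[1,0.8,0.9,0.6,0,0,0],[1,0.8,0.9,0.6,0,0,0],[1,0.8,0.9,0.6,0,0,0],[1,0.8,0.9,0.6,0,0,0],[1,0,0,0,0,0,0],[1,0,0,0,0,0,0],[1,0,0,0,0,0,0],[1,0,0,0,0,0,0]])

```text
time: 2.45
position: [376.6, -302.6, 365.5]
tool_rot: [-0.001, 0.985, 0.17, -0.001]
force: [-0.1, -0.3, -0.1]
grip_width: 0.997
grip_force: 0.0
```

```bash
python3 - <<'E'
from h import *
np.set_printoptions(precision=1,suppress=True)
d=cam('wrist','w1.png')
print('campos',-np.array(d['R']).T@d['t'],'center',world(d,256,192,0))
for q in nets.regions_of('wrist','plate_0'):
    v,u=np.nonzero(q['pixels']); w=world(d,u,v,7); wz=world(d,u,v)[:,2]
    print('plate',round(q['score'],2),np.array(q['xy']),np.median(wz),len(w),cv2.minAreaRect(w[:,:2].astype(np.float32)))
E
```

```text
campos [ 451.6 -276.   527.2] center [ 313.6 -320.6    0. ]
plate 0.94 [248.8 139.4] 6.412913460102821 940 ((404.09429931640625, -276.8785705566406), (65.10575866699219, 50.99430465698242), 81.8626708984375)
plate 0.86 [ 76.6 100.9] 4.513374851662115 1102 ((363.72088623046875, 38.440338134765625), (51.249717712402344, 66.52200317382812), 59.151084899902344)
plate 0.83 [259.3  81.3] 6.40563924533387 1116 ((511.12030029296875, -261.6166076660156), (49.99198913574219, 64.20841217041016), 15.165572166442871)
plate 0.83 [217.6  67.4] 6.412984296408032 1220 ((501.6159362792969, -182.36070251464844), (52.50694274902344, 68.1243667602539), 2.515491485595703)
plate 0.83 [316.4  90.5] 6.357420018941353 1097 ((525.142578125, -352.44134521484375), (49.81655502319336, 64.5280990600586), 18.585067749023438)
plate 0.59 [294.5 154.9] 6.445208826569598 835 ((409.45697021484375, -356.1255187988281), (61.323150634765625, 49.29876708984375), 83.61193084716797)
```

View pics/w1.png

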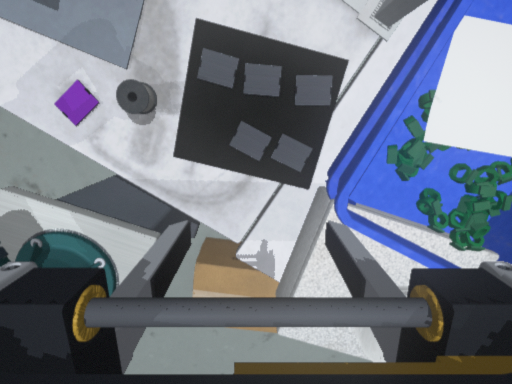

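play_rows(commands=[[1,0.45,1,0,0,0,0.158],[1,0.45,1,0,0,0,0.158],[1,0.45,1,0,0,0,0.158],[1,0.45,1,0,0,0,0.158],[1,0.45,1,0,0,0,0.158],[1,0.45,1,0,0,0,0.158],[1,0.45,1,0,0,0,0.158],[1,0.45,1,0,0,0,0.158],[1,0.45,1,0,0,0,0.158],[1,0.45,1,0,0,0,0.158]])

```text
time: 3.8
position: [557.9, 99.1, 366.3]
tool_rot: [0.0, 0.57, 0.822, -0.0]
force: [0.8, -0.7, 0.1]
grip_width: 1.004
grip_force: 0.0
```

```bash
python3 - <<'E'
from h import *
np.set_printoptions(precision=1,suppress=True)
d=cam('wrist','w2.png');np.savez('w2.npz',**d)
s=status.sense();print(s['position'],np.round(s['joint_positions'],2),np.round(s['tool_rot'],3))
for l in ['tray_tab','tray_start','batten','lamp_lever_tip','hood']:
    for q in nets.spot_point('wrist',l)[:2]:
        u,v=q['xy']; print(l,round(q['score'],2),np.array([u,v]),world(d,u,v))
for l in ['hood','tray_tab','batten']:
  for q in nets.regions_of('wrist',l)[:2]:
    v,u=np.nonzero(q['pixels']); w=world(d,u,v)
    print(l,round(q['score'],2),len(w),np.percentile(w[:,2],[5,25,50,75,95]))
    if l=='hood':
        p=w[np.abs(w[:,2]-62)<4]; print(len(p),cv2.minAreaRect(p[:,:2].astype(np.float32)))
    if l=='tray_tab':
        p=w[np.abs(w[:,2]-48)<4]; print(len(p),p.mean(0) if len(p) else 0,cv2.minAreaRect(p[:,:2].astype(np.float32)) if len(p) else 0)
E
```

```text
[559.1 103.7 364.8] [ 0.1  0.1  1.   0.   2.  -0.3] [-0.   0.6  0.8  0. ]
tray_tab 0.96 [242.6 142.7] [522.3 123.1  48.7]
tray_start 0.95 [327.  104.1] [629.4 229.7  58.6]
batten 0.63 [328.5  98.9] [630.1 238.9  50.5]
lamp_lever_tip 0.7 [313.7 195.9] [647.   96.7 139.5]
hood 0.66 [317.4 174.4] [659.8 119.1  65.2]
hood 0.86 28180 [ 2.4  3.9  8.7 61.4 67.8]
10461 ((684.3890380859375, 113.74775695800781), (309.6733093261719, 120.49192810058594), 87.55452728271484)
tray_tab 0.68 5838 [ 6.3  7.3  8.   8.9 15.5]
136 [523.9 121.5  47.5] ((523.8306884765625, 120.75360107421875), (48.87732696533203, 7.982081413269043), 87.6558837890625)
batten 0.69 5742 [ 6.3  7.4  8.   8.8 14.7]
```

View pics/w2.png

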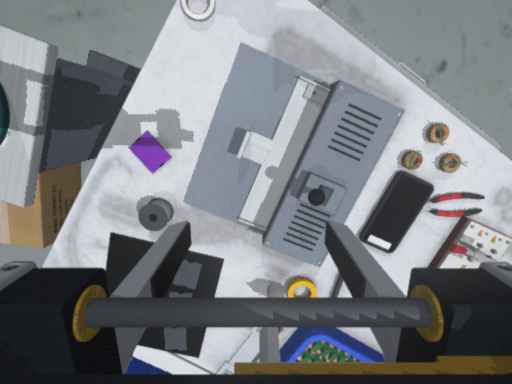

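play_rows(commands=[[1,-0.3,0.143,-0.3,0,0,-0.134],[1,-0.3,0.143,-0.6,0,0,-0.134],[1,-0.28,0.143,-0.9,0,0,-0.133],[1,0,0,-1,0,0,0],[1,0,0,-1,0,0,0],[1,0,0,-1,0,0,0],[1,0,0,-1,0,0,0],[1,0,0,-1,0,0,0],[1,0,0,-0.9,0,0,0],[1,0,0,-0.4,0,0,0]], grip_force=25)

```text
time: 5.5
position: [520.7, 114.4, 40.5]
tool_rot: [-0.001, 0.724, 0.689, -0.001]
force: [0.4, 0.4, -0.5]
grip_width: 1.002
grip_force: 0.0
```

play_rows(commands=[[-1,0,0,0,0,0,0],[-1,0,0,0,0,0,0],[-1,0,0,0,0,0,0],[-1,0,0,0,0,0,0],[-1,0,0,0,0,0,0],[-1,0,0,0,0,0,0],[-1,0,0,0,0,0,0],[-1,0,0,0,0,0,0],[-1,0,0,0,0,0,0],[-1,0,0,0,0,0,0]])

```text
time: 6.75
position: [522.5, 115.3, 42.5]
tool_rot: [0.0, 0.724, 0.69, 0.0]
force: [1.3, -0.1, -1.8]
grip_width: 0.081
grip_force: 25.0
```

play_rows(commands=[[-1,-0.2,0.009,0,0,0,0],[-1,-0.35,0.015,0,0,0,0],[-1,-0.4,0.017,0,0,0,0],[-1,-0.4,0.017,0,0,0,0],[-1,-0.4,0.017,0,0,0,0],[-1,-0.4,0.017,0,0,0,0],[-1,-0.4,0.017,0,0,0,0],[-1,-0.2,0.009,0,0,0,0],[-1,-0.05,0.002,0,0,0,0],[-1,0,0,0,0,0,0]])

```text
time: 8.0
position: [411.1, 119.9, 42.5]
tool_rot: [0.001, 0.724, 0.69, 0.001]
force: [6.8, -1.7, -6.2]
grip_width: 0.081
grip_force: 25.0
```

```bash
python3 - <<'E'
from h import *
np.set_printoptions(precision=1,suppress=True)
for i in range(3):
    s=status.sense();print(s['position'],s['force'],np.round(s['tool_rot'],3),s['grip_width'])
    d=cam('side')
E
```

```text
[411.1 119.9  42.5] [ 6.8 -1.7 -6.2] [0.  0.7 0.7 0. ] 0.08080359997521631
[411.1 119.9  42.5] [ 5.9 -0.8 -5.8] [0.  0.7 0.7 0. ] 0.08362008232721568
[411.2 119.9  42.5] [ 6.8 -0.3 -6.2] [0.  0.7 0.7 0. ] 0.08891908150374997
```

play_rows(commands=[[0,0,0,0,0,0,0],[0,0,0,0,0,0,0],[0,0,0,0,0,0,0],[0,0,0,0.3,0,0,0],[0,0,0,0.8,0,0,0],[0.5,0,0,1,0,0,0],[1,0.4,0,1,0,0,0],[1,0.6,0.3,1,0,0,0],[1,0.6,0.3,1,0,0,0],[1,0.6,0.3,1,0,0,0]])

```text
time: 9.4
position: [498.6, 156.5, 289.0]
tool_rot: [0.0, 0.724, 0.69, 0.001]
force: [0.5, -0.2, -0.1]
grip_width: 0.98
grip_force: 0.0
```

play_rows(commands=[[1,0.4,0.3,1,0,0,0],[1,0.2,0.3,0.6,0,0,0],[1,0,0,0,0,0,0],[1,0,0,0,0,0,0],[1,0,0,0,0,0,0],[1,0,0,0,0,0,0],[1,0,0,0,0,0,0],[1,0,0,0,0,0,0],[1,0,0,0,0,0,0],[1,0,0,0,0,0,0]])

```text
time: 10.65
position: [522.2, 180.1, 350.5]
tool_rot: [0.0, 0.724, 0.69, 0.0]
force: [-0.1, -0.4, -0.7]
grip_width: 1.001
grip_force: 0.0
```

```bash
cat > look.py <<'E'
from h import *
import sys
np.set_printoptions(precision=1,suppress=True)
s=status.sense();q=s['tool_rot'];print(s['position'],'psi',np.degrees(2*np.arctan2(q[2],q[1])),s['time'],s['qvel'])
d=cam('wrist',sys.argv[1]+'.png');np.savez(sys.argv[1]+'.npz',**d)
for l in ['tray_tab','tray_start','batten']:
    for q in nets.spot_point('wrist',l)[:2]:
        u,v=q['xy']; print(l,round(q['score'],2),np.array([u,v]),world(d,u,v))
for q in nets.regions_of('wrist','hood')[:1]:
    v,u=np.nonzero(q['pixels']); w=world(d,u,v)
    p=w[np.abs(w[:,2]-62)<4]; print('hood',cv2.minAreaRect(p[:,:2].astype(np.float32)))
V,U=np.mgrid[0:384,0:512];w=world(d,U,V)
m=(np.abs(w[...,2]-48)<4)&(w[...,0]<500)&(w[...,1]>60); p=w[m]
if len(p): print('tab',len(p),np.median(p,0),cv2.minAreaRect(p[:,:2].astype(np.float32)))
for q in nets.regions_of('wrist','plate_0'):
    v,u=np.nonzero(q['pixels']); w=world(d,u,v,7); wz=world(d,u,v)[:,2]
    print('plate',round(q['score'],2),np.array(q['xy']),np.median(wz),len(w),cv2.minAreaRect(w[:,:2].astype(np.float32)))
E
python3 look.py w3
```

```text
[522.2 180.1 350.5] psi 87.25012947319577 10.65 [-0. -0. -0. -0.  0. -0.]
tray_tab 0.67 [196.7 197.6] [413.4 126.9  46.9]
tray_tab 0.67 [170.2  93.2] [376.5 304.7   0.5]
tray_start 0.66 [259.9 127.9] [529.7 238.9  12.7]
batten 0.74 [258.  120.3] [527.  252.   12.3]
hood ((684.3494262695312, 114.27275085449219), (308.0641174316406, 120.17987823486328), 87.61231231689453)
tab 132 [412.5 126.   47.4] ((411.9406433105469, 124.80551147460938), (49.741912841796875, 8.178354263305664), 87.7684555053711)
plate 0.85 [217.9 358.7] 6.006566914188231 523 ((405.8633117675781, -272.1513671875), (70.90260314941406, 49.85451889038086), 84.29150390625)
plate 0.78 [257.1 332.2] 6.2005311097500595 248 ((504.2195129394531, -199.69778442382812), (29.294286727905273, 50.74501037597656), 87.22045135498047)
plate 0.75 [259.3 356.6] 6.032609549324486 461 ((510.2905578613281, -254.6680908203125), (51.50682830810547, 64.17467498779297), 14.722002983093262)
plate 0.68 [351.5 225.4] 136.01839407645627 135 ((699.1627807617188, 50.23541259765625), (22.047651290893555, 33.221534729003906), 51.038753509521484)
```

View pics/w3.png

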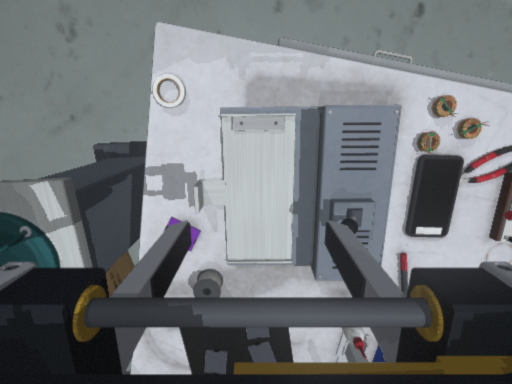

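```bash
python3 - <<'E'
from h import *
np.set_printoptions(precision=1,suppress=True,linewidth=200)
d=dict(np.load('w3.npz'));a=np.radians(-2.4);ex=np.array([np.cos(a),np.sin(a)]);ey=np.array([-ex[1],ex[0]]);c=np.array([521.8,120.2])
f=d['frame'].mean(-1).astype(np.float32)
for z in (8.5,13.5):
  ys=np.arange(80,160,2.)
  I=[];Z=[]
  for y in ys:
    r=[];zz=[]
    for x in np.arange(-30,31,5):
        u,v=proj(d,[*(c+ex*x+ey*y),z]); r.append(cv2.getRectSubPix(f,(1,1),(u,v))[0,0]); zz.append(world(d,u,v)[2])
    I.append(np.mean(r));Z.append(np.median(zz))
  print(z);print(np.array([ys,I,Z]).T)
ys=np.arange(-160,-130,2.)
print([(y,float(np.round(np.median([world(d,*proj(d,[*(c+ex*x+ey*y),8.5]))[2] for x in range(-30,31,5)]),1))) for y in ys])
def X(y,z): # x edges
    print([(x,float(np.round(np.mean([cv2.getRectSubPix(f,(1,1),proj(d,[*(c+ex*x+ey*yy),z]))[0,0] for yy in y]),0))) for x in list(range(-74,-56,2))+list(range(56,74,2))])
X(range(-80,60,10),8.5)
im=d['frame'][90:280,180:340,::-1];cv2.imwrite('pics/c3.png',cv2.resize(im,None,fx=3,fy=3,interpolation=3))
E
```

```text
8.5
[[ 80.  191.7   7.8]
 [ 82.  191.5   7.4]
 [ 84.  191.7   8.3]
 [ 86.  191.5   7.8]
 [ 88.  191.6   8.2]
 [ 90.  191.6   8.4]
 [ 92.  191.7   8.2]
 [ 94.  191.9   7.6]
 [ 96.  191.8   8.2]
 [ 98.  192.2   8. ]
 [100.  192.2   7.3]
 [102.  192.3   8.6]
 [104.  192.3   7.6]
 [106.  192.5   7.7]
 [108.  191.2   7.5]
 [110.  186.3   7.9]
 [112.  180.2   8. ]
 [114.  174.4   8.2]
 [116.  171.7   8.4]
 [118.  170.   13.3]
 [120.  168.2  13.3]
 [122.  167.6  12.7]
 [124.  163.6  13.3]
 [126.  158.   12.4]
 [128.  156.1  13.2]
 [130.  159.4  13.6]
 [132.  167.1  13.1]
 [134.  168.5  13.4]
 [136.  166.9  12.2]
 [138.  162.6  12.4]
 [140.  164.7  16.8]
 [142.  177.1  15.8]
 [144.  146.7  14.7]
 [146.  130.5   3.1]
 [148.  132.5   3.6]
 [150.  136.2   3.2]
 [152.  138.9   3.4]
 [154.  147.3   3.2]
 [156.  159.9  -0.8]
 [158.  165.4  -0.9]]
13.5
[[ 80.  191.7   8. ]
 [ 82.  191.6   7.6]
 [ 84.  191.8   8.4]
 [ 86.  191.6   8. ]
 [ 88.  191.7   7.6]
 [ 90.  191.7   7.7]
 [ 92.  191.7   8.3]
 [ 94.  192.    7.7]
 [ 96.  191.9   8.4]
 [ 98.  192.3   8.1]
 [100.  192.3   7.3]
 [102.  192.4   8.4
[... 548 characters left out ...]
 [156.  160.6  -0.8]
 [158.  165.6  -0.8]]
[(np.float64(-160.0), -0.0), (np.float64(-158.0), -1.0), (np.float64(-156.0), -0.5), (np.float64(-154.0), -0.6), (np.float64(-152.0), -0.9), (np.float64(-150.0), 3.5), (np.float64(-148.0), 3.5), (np.float64(-146.0), 15.7), (np.float64(-144.0), 15.3), (np.float64(-142.0), 12.0), (np.float64(-140.0), 8.1), (np.float64(-138.0), 8.3), (np.float64(-136.0), 8.0), (np.float64(-134.0), 7.7), (np.float64(-132.0), 7.7)]
[(-74, 196.0), (-72, 196.0), (-70, 195.0), (-68, 180.0), (-66, 156.0), (-64, 177.0), (-62, 190.0), (-60, 192.0), (-58, 191.0), (56, 197.0), (58, 197.0), (60, 192.0), (62, 184.0), (64, 162.0), (66, 130.0), (68, 123.0), (70, 123.0), (72, 123.0)]
```

View pics/c3.png

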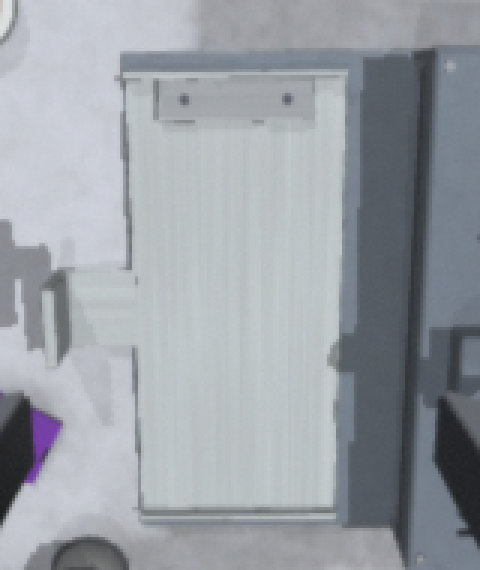

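play_rows(commands=[[1,-0.1,-0.5,0,0,0,0],[1,-0.12,-1,0,0,0,0],[1,-0.12,-1,0,0,0,0],[1,-0.12,-1,0,0,0,0],[1,-0.12,-1,0,0,0,0],[1,-0.12,-1,0,0,0,0],[1,-0.12,-1,0,0,0,0],[1,-0.12,-1,0,0,0,0],[1,-0.12,-1,0,0,0,0],[1,-0.12,-1,0,0,0,0]])

```text
time: 12.2
position: [473.7, -202.0, 350.8]
tool_rot: [0.0, 0.724, 0.69, -0.0]
force: [0.3, 0.2, -0.8]
grip_width: 1.0
grip_force: 0.0
```

play_rows(commands=[[1,-0.12,-1,0,0,0,0],[1,-0.12,-1,0,0,0,0],[1,-0.12,-0.8,0,0,0,0],[1,-0.12,-0.4,0,0,0,0],[1,0,0,0,0,0,0],[1,0,0,0,0,0,0],[1,0,0,0,0,0,0],[1,0,0,0,0,0,0],[1,0,0,0,0,0,0],[1,0,0,0,0,0,0]])

```text
time: 13.45
position: [455.9, -327.7, 350.5]
tool_rot: [0.0, 0.724, 0.69, 0.0]
force: [0.4, -0.2, 0.8]
grip_width: 1.003
grip_force: 0.0
```

```bash
python3 look.py w4 | grep -v -e tray -e batten -e hood -e tab
```

```text
[ 455.9 -327.7  350.5] psi 87.2717125993117 13.45 [-0.  0. -0. -0.  0. -0.]
plate 0.88 [281.9 124.8] 6.425861367136994 1045 ((510.95361328125, -261.45745849609375), (50.944549560546875, 63.465213775634766), 14.981758117675781)
plate 0.81 [298.6 173.9] 6.418058085406597 916 ((524.6814575195312, -352.3704528808594), (50.372413635253906, 65.93547058105469), 19.075735092163086)
plate 0.79 [228.8 132.2] 6.415636295330739 942 ((403.5479431152344, -276.4891052246094), (62.99169158935547, 48.71748733520508), 82.8486099243164)
plate 0.73 [232.1 178.1] 6.313525132516464 975 ((408.94720458984375, -356.4533996582031), (68.37828063964844, 51.647037506103516), 85.09257507324219)
plate 0.69 [282.2  72.7] 6.47681200194144 1170 ((502.78668212890625, -182.89657592773438), (49.84047317504883, 63.39564895629883), 3.372581720352173)
```

View pics/w4.png

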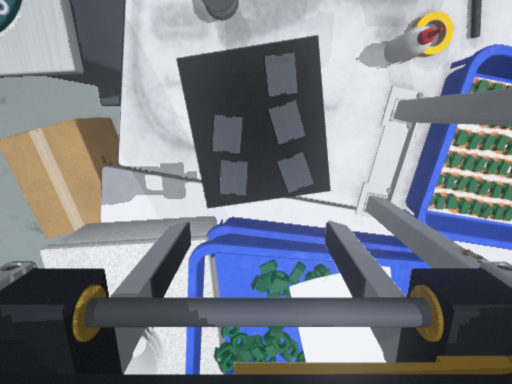

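play_rows(commands=[[0.6,0.232,0.726,-0.4,0,0,0.02],[0.6,0.232,0.726,-0.4,0,0,0.02],[0.6,0.232,0.726,-0.4,0,0,0.02],[0.6,0.232,0.726,-0.4,0,0,0.02],[0.6,0.232,0.726,-0.4,0,0,0.02],[0.6,0,0,-1,0,0,0],[0.6,0,0,-1,0,0,0],[0.6,0,0,-1,0,0,0],[0.6,0,0,-1,0,0,0],[0.6,0,0,-1,0,0,0]], grip_force=30)

```text
time: 15.0
position: [502.2, -182.7, 69.4]
tool_rot: [0.0, 0.689, 0.725, 0.0]
force: [-0.2, -0.5, -0.1]
grip_width: 0.8
grip_force: 0.0
```

play_rows(commands=[[0.6,0,0,-0.5,0,0,0],[0.6,0,0,-0.4,0,0,0],[0.6,0,0,-0.25,0,0,0],[0.6,0,0,-0.11,0,0,0],[0.6,0,0,0,0,0,0],[-1,0,0,0,0,0,0],[-1,0,0,0,0,0,0],[-1,0,0,0,0,0,0],[-1,0,0,0,0,0,0],[-1,0,0,0,0,0,0]])

```text
time: 16.25
position: [502.4, -182.8, 20.5]
tool_rot: [0.0, 0.689, 0.725, 0.0]
force: [-0.3, -0.1, 1.5]
grip_width: 0.521
grip_force: 30.0
```

play_rows(commands=[[-1,0,0,0.5,0,0,0],[-1,0,0,0.7,0,0,0],[-1,0,0,0.8,0,0,0],[-1,0,0,0,0,0,0],[-1,0,0,0,0,0,0],[-1,0,0,0,0,0,0],[-1,0,0,0,0,0,0],[-1,0,0,0,0,0,0],[-1,0,0,0,0,0,0],[-1,0,0,0,0,0,0]])

```text
time: 17.5
position: [502.2, -182.7, 100.1]
tool_rot: [0.0, 0.688, 0.725, 0.0]
force: [-0.1, -0.3, -1.1]
grip_width: 0.522
grip_force: 30.0
```

```bash
python3 - <<'E'
from h import *
d=cam('wrist','w5.png')
cv2.imwrite('pics/c5.png',cv2.resize(d['frame'][160:384,150:362,::-1],None,fx=2.5,fy=2.5,interpolation=3))
E
```

```text
(no output)
```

View pics/c5.png

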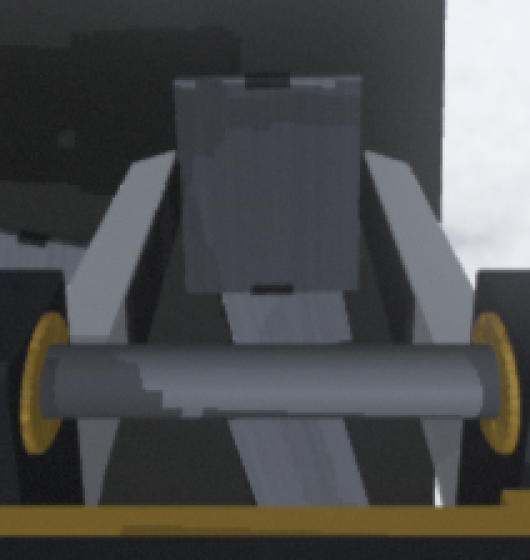

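play_rows(commands=[[-1,0.05,0.5,0,0,0,0],[-1,0.06,0.9,0,0,0,0],[-1,0.06,0.9,0,0,0,0],[-1,0.06,0.9,0,0,0,0],[-1,0.06,0.9,0,0,0,0],[-1,0.06,0.9,0,0,0,0],[-1,0.06,0.9,0,0,0,0],[-1,0.06,0.9,0,0,0,0],[-1,0.06,0.9,0,0,0,0],[-1,0.07,0.9,0,0,0,0]])

```text
time: 18.8
position: [525.5, 163.8, 100.2]
tool_rot: [-0.0, 0.688, 0.726, 0.0]
force: [-0.6, -0.2, -1.1]
grip_width: 0.522
grip_force: 30.0
```

play_rows(commands=[[-1,0,0.8,0,0.03,-0.001,-0.024],[-1,0,0.5,0,0.03,-0.001,-0.024],[-1,0,0.275,0,0.03,-0.001,-0.024],[-1,0,0,0,0.028,-0.002,-0.023],[-1,0,0,-0.5,0,0,0],[-1,0,0,-0.6,0,0,0],[-1,0,0,-0.35,0,0,0],[-1,0,0,-0.2,0,0,0],[-1,0,0,0,0,0,0],[-1,0,0,0,0,0,0]])

```text
time: 20.05
position: [526.9, 224.4, 35.0]
tool_rot: [-0.038, 0.721, 0.69, 0.045]
force: [-0.1, 0.0, -1.5]
grip_width: 0.523
grip_force: 30.0
```

play_rows(commands=[[-1,0,0,-0.06,0,0,0],[-1,0,0,-0.03,0,0,0],[-1,0,0,0,0,0,0],[0.4,0,0,0,0,0,0],[0.4,0,0,0,0,0,0],[0.4,0,0,0,0,0,0],[0.4,0,0,0.3,0,0,0],[0.4,0,0,0.7,0,0,0],[0.4,0,0,1,0,0,0],[0.4,0,0,1,0,0,0]])

```text
time: 21.3
position: [526.2, 224.3, 152.5]
tool_rot: [-0.039, 0.721, 0.69, 0.045]
force: [-0.1, 0.0, -0.6]
grip_width: 0.702
grip_force: 0.0
```

play_rows(commands=[[0.6,0,-0.22,1,-0.03,0.001,0],[0.6,0,-0.22,1,-0.03,0.001,0],[0.6,0,-0.22,1,-0.03,0.001,0],[0.6,0,-0.22,1,-0.028,0.002,0],[0.6,0,-0.22,1,0,0,0],[0.6,0,0,0,0,0,0],[0.6,0,0,0,0,0,0],[0.6,0,0,0,0,0,0],[0.6,0,0,0,0,0,0],[0.6,0,0,0,0,0,0]])

```text
time: 22.55
position: [526.0, 180.4, 349.7]
tool_rot: [0.002, 0.722, 0.692, 0.001]
force: [0.7, 0.2, 0.3]
grip_width: 0.802
grip_force: 0.0
```

```bash
cat > tray.py <<'E'
from h import *
import sys
np.set_printoptions(precision=1,suppress=True)
a=np.radians(-2.4);ex=np.array([np.cos(a),np.sin(a)]);ey=np.array([-ex[1],ex[0]]);o=np.array([526.7,236.1])
s=status.sense();q=s['tool_rot'];print(s['position'],'psi',np.degrees(2*np.arctan2(q[2],q[1])),np.round(q,3),s['time'])
d=cam('wrist',sys.argv[1]+'.png')
cv2.imwrite('pics/c_'+sys.argv[1]+'.png',cv2.resize(d['frame'][90:280,180:340,::-1],None,fx=3,fy=3,interpolation=3))
for q in nets.regions_of('wrist','plate_0'):
    v,u=np.nonzero(q['pixels']); w=world(d,u,v); c=np.median(w,0)
    if not(430<c[0]<620 and c[1]>-60 and c[2]<40): continue
    W=world(d,u,v,15.0)[:,:2]-o
    P=np.stack([W@ex,W@ey],1).astype(np.float32); r=cv2.minAreaRect(P)
    A=np.c_[P,np.ones(len(P))]; k=np.linalg.lstsq(A,w[:,2]-8.5,rcond=None)[0]
    print('plate',round(q['score'],2),'trayxy',np.array(r[0]),'size',np.array(r[1]),'ang',round(r[2],1),'slope y deg',round(np.degrees(np.arctan(k[1])),1),'x',round(np.degrees(np.arctan(k[0])),1),'z',round(c[2]-8.5,1),len(w),'yrange',P[:,1].min(),P[:,1].max())
E
python3 tray.py t1
```

```text
[526.  180.4 349.7] psi 87.56511424355719 [0.  0.7 0.7 0. ] 22.55
plate 0.82 trayxy [ 0.5 -8.7] size [64.2 52. ] ang 88.5 slope y deg 5.2 x -1.0 z 8.3 1058 yrange -40.379986 23.316357
plate 0.44 trayxy [ -29.1 -116.6] size [286.5 185.5] ang 89.9 slope y deg 0.4 x -2.4 z -0.5 9915 yrange -259.7769 26.695147
```

View pics/c_t1.png

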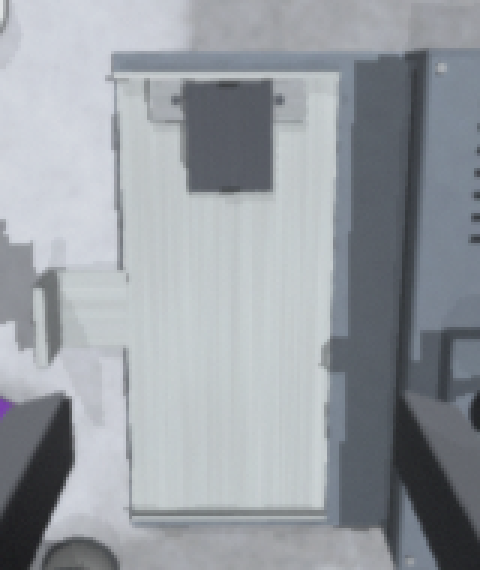

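play_rows(commands=[[0.6,-0.1,-0.5,0,0,0,0],[0.6,-0.13,-1,0,0,0,0],[0.6,-0.13,-1,0,0,0,0],[0.6,-0.13,-1,0,0,0,0],[0.6,-0.13,-1,0,0,0,0],[0.6,-0.13,-1,0,0,0,0],[0.6,-0.13,-1,0,0,0,0],[0.6,-0.13,-1,0,0,0,0],[0.6,-0.13,-1,0,0,0,0],[0.6,-0.13,-1,0,0,0,0]])

```text
time: 23.9
position: [474.1, -201.8, 350.8]
tool_rot: [0.002, 0.722, 0.691, 0.002]
force: [0.7, 0.0, -0.3]
grip_width: 0.798
grip_force: 0.0
```

play_rows(commands=[[0.6,-0.13,-1,0,0,0,0],[0.6,-0.13,-1,0,0,0,0],[0.6,-0.13,-0.8,0,0,0,0],[0.6,-0.09,-0.4,0,0,0,0],[0.6,0,0,0,0,0,0],[0.6,0,0,0,0,0,0],[0.6,0,0,0,0,0,0],[0.6,0,0,0,0,0,0],[0.6,0,0,0,0,0,0],[0.6,0,0,0,0,0,0]])

```text
time: 25.15
position: [456.3, -327.5, 350.5]
tool_rot: [0.002, 0.722, 0.692, 0.002]
force: [-0.1, 0.7, 0.7]
grip_width: 0.803
grip_force: 0.0
```

```bash
python3 look.py w6 | grep -v -e tray -e batten -e hood -e tab
```

```text
[ 456.3 -327.5  350.5] psi 87.57661350001999 25.15 [-0. -0. -0.  0.  0.  0.]
plate 0.93 [280.7 123.5] 6.404318473582925 1021 ((510.9790344238281, -261.375732421875), (49.176429748535156, 64.05252838134766), 14.675390243530273)
plate 0.81 [296.  173.7] 6.309210027843717 980 ((524.636962890625, -352.21905517578125), (51.706966400146484, 67.51380920410156), 18.26490020751953)
plate 0.78 [232.6 179.5] 6.3638584862948715 912 ((409.35333251953125, -356.12371826171875), (65.28504180908203, 49.692657470703125), 83.21192169189453)
plate 0.59 [227. 133.] 6.366440446697142 998 ((404.1427307128906, -276.4500427246094), (63.95957565307617, 49.729373931884766), 80.8453598022461)
```

play_rows(commands=[[0.6,0.274,0.332,-0.4,0,0,0.0605],[0.6,0.274,0.332,-0.4,0,0,0.0605],[0.6,0.274,0.332,-0.4,0,0,0.0605],[0.6,0.274,0.332,-0.4,0,0,0.0605],[0.6,0.274,0.332,-0.4,0,0,0.0605],[0.6,0,0,-1,0,0,0],[0.6,0,0,-1,0,0,0],[0.6,0,0,-1,0,0,0],[0.6,0,0,-1,0,0,0],[0.6,0,0,-1,0,0,0]], grip_force=30)

```text
time: 26.7
position: [511.2, -260.5, 68.7]
tool_rot: [0.002, 0.609, 0.793, 0.002]
force: [-0.6, -0.8, -0.4]
grip_width: 0.8
grip_force: 0.0
```

play_rows(commands=[[0.6,0,0,-0.5,0,0,0],[0.6,0,0,-0.4,0,0,0],[0.6,0,0,-0.25,0,0,0],[0.6,0,0,-0.12,0,0,0],[0.6,0,0,0,0,0,0],[-1,0,0,0,0,0,0],[-1,0,0,0,0,0,0],[-1,0,0,0,0,0,0],[-1,0,0,0,0,0,0],[-1,0,0,0,0,0,0]])

```text
time: 27.95
position: [511.0, -261.4, 20.0]
tool_rot: [0.002, 0.61, 0.793, 0.002]
force: [-1.2, -1.1, 1.9]
grip_width: 0.521
grip_force: 30.0
```

play_rows(commands=[[-1,0,0,0.5,0,0,0],[-1,0,0,0.7,0,0,0],[-1,0,0,0.8,0,0,0],[-1,0.03,0.5,0,0,0,0],[-1,0.03,0.9,0,0,0,0],[-1,0.03,0.9,0,0,0,0],[-1,0.03,0.9,0,0,0,0],[-1,0.03,0.9,0,0,0,0],[-1,0.03,0.9,0,0,0,0],[-1,0.03,0.9,0,0,0,0]])

```text
time: 29.2
position: [517.7, -22.6, 97.3]
tool_rot: [-0.0, 0.609, 0.793, 0.002]
force: [0.3, 0.4, -1.4]
grip_width: 0.523
grip_force: 30.0
```

play_rows(commands=[[-1,0.02,0.9,0,0,0,-0.05],[-1,0.02,0.9,0,0,0,-0.05],[-1,0.02,0.9,0,0,0,-0.05],[-1,0.02,0.9,0,0,0,-0.05],[-1,0.02,0.9,0,0,0,-0.05],[-1,0.02,0.5,0,0,0,-0.05],[-1,0,0.206,0,0,0,-0.0025],[-1,0,0,0,0.059,-0.0025,0],[-1,0,0,0,0.059,-0.0025,0],[-1,0,0,0,0,0,0]])

```text
time: 30.45
position: [523.2, 181.9, 98.4]
tool_rot: [-0.039, 0.721, 0.69, 0.043]
force: [-1.2, 0.7, -1.7]
grip_width: 0.524
grip_force: 30.0
```

play_rows(commands=[[-1,0,0,-0.5,0,0,0],[-1,0,0,-0.6,0,0,0],[-1,0,0,-0.35,0,0,0],[-1,0,0,-0.2,0,0,0],[-1,0,0,-0.078,0,0,0],[-1,0,0,0,0,0,0],[-1,0,0,0,0,0,0],[0.4,0,0,0,0,0,0],[0.4,0,0,0,0,0,0],[0.4,0,0,0,0,0,0]])

```text
time: 31.7
position: [524.4, 183.0, 30.9]
tool_rot: [-0.039, 0.721, 0.691, 0.045]
force: [-0.4, 0.0, -1.0]
grip_width: 0.697
grip_force: 0.0
```

play_rows(commands=[[0.4,0,0,0.5,0,0,0],[0.4,0,0,0.9,0,0,0],[0.6,0,0,1,0,0,0],[0.6,0,0,1,0,0,0],[0.6,0,0,1,-0.059,0.0025,0],[0.6,0,0,1,-0.059,0.0025,0],[0.6,0,0,1,0,0,0],[0.6,0,0,1,0,0,0],[0.6,0,0,0.6,0,0,0],[0.6,0,0,0,0,0,0]])

```text
time: 32.95
position: [524.8, 183.2, 353.2]
tool_rot: [0.003, 0.722, 0.692, 0.004]
force: [0.1, -0.2, 0.1]
grip_width: 0.8
grip_force: 0.0
```

```bash
python3 tray.py t2
```

```text
[524.8 183.2 353.2] psi 87.5552112263949 [0.  0.7 0.7 0. ] 32.95
plate 0.92 trayxy [  0.7 -50.6] size [61.9 49.6] ang 89.9 slope y deg 1.3 x -0.4 z 8.3 963 yrange -81.59037 -19.612713
plate 0.8 trayxy [0.1 1.7] size [52.7 43.2] ang 0.6 slope y deg 16.7 x 0.5 z 9.5 738 yrange -19.684471 23.33861
```

play_rows(commands=[[0.6,-0.1,-0.5,0,0,0,0],[0.6,-0.13,-1,0,0,0,0],[0.6,-0.13,-1,0,0,0,0],[0.6,-0.13,-1,0,0,0,0],[0.6,-0.13,-1,0,0,0,0],[0.6,-0.13,-1,0,0,0,0],[0.6,-0.13,-1,0,0,0,0],[0.6,-0.13,-1,0,0,0,0],[0.6,-0.13,-1,0,0,0,0],[0.6,-0.13,-1,0,0,0,0]])

```text
time: 34.3
position: [471.7, -198.9, 349.2]
tool_rot: [0.001, 0.722, 0.691, 0.001]
force: [0.0, 0.2, 0.4]
grip_width: 0.8
grip_force: 0.0
```

play_rows(commands=[[0.6,-0.13,-1,0,0,0,0],[0.6,-0.13,-1,0,0,0,0],[0.6,-0.13,-0.8,0,0,0,0],[0.6,-0.04,-0.45,0,0,0,0],[0.6,0,0,0,0,0,0],[0.6,0,0,0,0,0,0],[0.6,0,0,0,0,0,0],[0.6,0,0,0,0,0,0],[0.6,0,0,0,0,0,0],[0.6,0,0,0,0,0,0]])

```text
time: 35.55
position: [456.3, -326.8, 350.7]
tool_rot: [0.002, 0.722, 0.692, 0.002]
force: [-0.1, 0.2, 0.4]
grip_width: 0.803
grip_force: 0.0
```

```bash
python3 look.py w7 | grep -v -e tray -e batten -e hood -e tab
```

```text
[ 456.3 -326.8  350.7] psi 87.57488799123244 35.55 [-0.  0. -0. -0.  0.  0.]
plate 0.98 [295.9 171.8] 6.356508770546296 924 ((524.8856201171875, -351.96221923828125), (51.15399169921875, 65.16126251220703), 17.36693000793457)
plate 0.88 [230.7 178. ] 6.360425396585882 876 ((409.90411376953125, -355.9576110839844), (64.4905014038086, 48.49759292602539), 85.39725494384766)
```

```bash
python3 - <<'E'
from h import *
d=dict(np.load('w7.npz'));V,U=np.mgrid[0:240,0:512];w=world(d,U,V)
for z0 in (40,90):
  for y0 in range(-480,-280,20):
    m=(d['range_z'][:240]>0)&(w[...,2]>z0)&(w[...,2]<340)&(w[...,1]>=y0)&(w[...,1]<y0+20)&(w[...,0]>330)&(w[...,0]<680)
    if m.sum()>3: print(z0,y0,m.sum(),w[m].min(0).round(),w[m].max(0).round())
s=cam('side','s7.png')
for q in nets.regions_of('wrist','plate_0')+nets.regions_of('wrist','plate_1'): print(q['score'],q['xy'])
E
python3 -c "
import cv2
cv2.imwrite('pics/c7.png',cv2.resize(cv2.imread('pics/w7.png')[20:240,150:440],None,fx=2.5,fy=2.5,interpolation=3))"
```

```text
40 -480 59 [ 604. -477.   40.] [ 665. -465.   53.]
40 -460 231 [ 441. -457.   40.] [ 615. -440.  100.]
40 -440 1366 [ 357. -440.   40.] [ 661. -420.  161.]
40 -420 1153 [ 377. -420.   40.] [ 680. -401.  202.]
40 -340 55 [ 419. -332.  333.] [ 497. -320.  340.]
40 -320 89 [ 410. -320.  332.] [ 504. -314.  340.]
90 -460 110 [ 443. -451.   90.] [ 606. -440.  100.]
90 -440 1068 [ 366. -440.   90.] [ 661. -420.  161.]
90 -420 911 [ 377. -420.   90.] [ 680. -401.  202.]
90 -340 55 [ 419. -332.  333.] [ 497. -320.  340.]
90 -320 89 [ 410. -320.  332.] [ 504. -314.  340.]
0.98 [295.9, 171.8]
0.88 [230.7, 178.0]
0.98 [295.9, 171.8]
0.88 [230.7, 178.0]
```

View pics/c7.png

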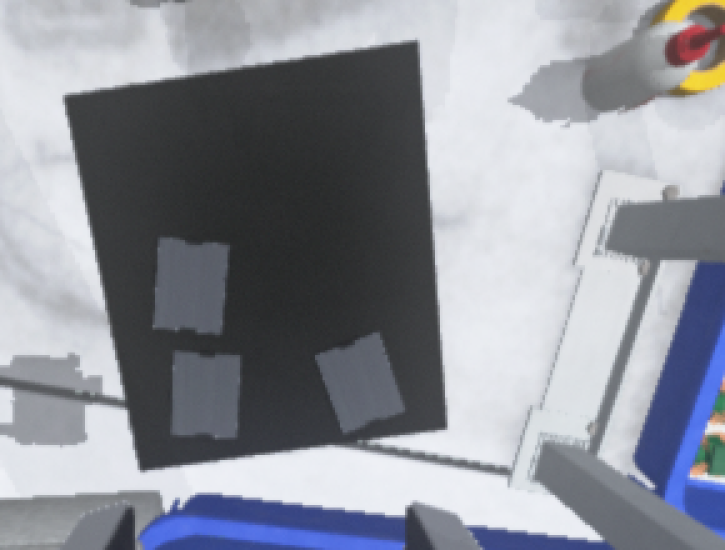

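```bash
python3 - <<'E'
from h import *
d=dict(np.load('w7.npz'));V,U=np.mgrid[0:245,0:512];w=world(d,U,V)
for x0 in range(340,640,20):
    m=(d['range_z'][:245]>0)&(w[...,2]>70)&(w[...,2]<300)&(w[...,1]>-480)&(w[...,0]>=x0)&(w[...,0]<x0+20)
    if m.sum()>3: p=w[m];print(x0,m.sum(),'ymax',np.sort(p[:,1])[-3].round(),'z there',p[np.argsort(p[:,1])[-3:],2].round(),'zmax',p[:,2].max().round(), 'y at zmax',p[p[:,2].argmax(),1].round())
E
```

```text
360 104 ymax -417.0 z there [157. 149. 153.] zmax 157.0 y at zmax -417.0
380 257 ymax -414.0 z there [96. 97. 93.] zmax 161.0 y at zmax -416.0
400 271 ymax -414.0 z there [96. 96. 97.] zmax 160.0 y at zmax -417.0
420 240 ymax -418.0 z there [94. 95. 96.] zmax 157.0 y at zmax -419.0
440 219 ymax -421.0 z there [96. 92. 97.] zmax 152.0 y at zmax -423.0
460 198 ymax -425.0 z there [ 95. 100.  96.] zmax 119.0 y at zmax -440.0
480 180 ymax -429.0 z there [99. 91. 96.] zmax 114.0 y at zmax -443.0
500 160 ymax -432.0 z there [94. 94. 95.] zmax 112.0 y at zmax -445.0
520 138 ymax -436.0 z there [96. 96. 96.] zmax 105.0 y at zmax -449.0
540 5 ymax -439.0 z there [89. 98. 94.] zmax 99.0 y at zmax -453.0
580 24 ymax -449.0 z there [98. 94. 98.] zmax 100.0 y at zmax -451.0
600 66 ymax -450.0 z there [100.  92.  97.] zmax 100.0 y at zmax -452.0
620 51 ymax -453.0 z there [94. 98. 95.] zmax 100.0 y at zmax -456.0
```

play_rows(commands=[[0.6,0.337,-0.106,-0.4,0,0,0.0706],[0.6,0.337,-0.106,-0.4,0,0,0.0706],[0.6,0.337,-0.106,-0.4,0,0,0.0706],[0.6,0.337,-0.106,-0.4,0,0,0.0706],[0.6,0.337,-0.106,-0.4,0,0,0.0706],[0.6,0,0,-1,0,0,0],[0.6,0,0,-1,0,0,0],[0.6,0,0,-1,0,0,0],[0.6,0,0,-1,0,0,0],[0.6,0,0,-1,0,0,0]], grip_force=30)

```text
time: 37.25
position: [523.5, -348.2, 69.3]
tool_rot: [0.002, 0.589, 0.808, 0.002]
force: [0.4, -0.8, -0.6]
grip_width: 0.799
grip_force: 0.0
```

play_rows(commands=[[0.6,0,0,-0.5,0,0,0],[0.6,0,0,-0.4,0,0,0],[0.6,0,0,-0.25,0,0,0],[0.6,0,0,-0.12,0,0,0],[0.6,0,0,0,0,0,0],[-1,0,0,0,0,0,0],[-1,0,0,0,0,0,0],[-1,0,0,0,0,0,0],[-1,0,0,0,0,0,0],[-1,0,0,0,0,0,0]])

```text
time: 38.5
position: [523.7, -348.4, 20.2]
tool_rot: [0.002, 0.589, 0.808, 0.002]
force: [-1.4, 0.8, 2.1]
grip_width: 0.525
grip_force: 30.0
```

play_rows(commands=[[-1,0,0,0.5,0,0,0],[-1,0,0,0.7,0,0,0],[-1,0,0,0.8,0,0,0],[-1,0,0.5,0,0,0,0],[-1,0,0.9,0,0,0,0],[-1,0,0.9,0,0,0,0],[-1,0,0.9,0,0,0,0],[-1,0,0.9,0,0,0,0],[-1,0,0.9,0,0,0,0],[-1,0,0.9,0,0,0,0]])

```text
time: 39.75
position: [522.1, -109.5, 98.3]
tool_rot: [0.0, 0.589, 0.808, 0.002]
force: [0.6, 0.1, -1.4]
grip_width: 0.524
grip_force: 30.0
```

play_rows(commands=[[-1,-0.005,0.9,0,0,0,-0.05],[-1,-0.005,0.9,0,0,0,-0.05],[-1,-0.005,0.9,0,0,0,-0.05],[-1,-0.005,0.9,0,0,0,-0.05],[-1,-0.005,0.9,0,0,0,-0.05],[-1,-0.005,0.9,0,0,0,-0.05],[-1,0,0.7,0,0,0,-0.05],[-1,0,0.33,0,0,0,-0.003],[-1,0,0,0,0.059,-0.0025,0],[-1,0,0,0,0.059,-0.0025,0]])

```text
time: 41.0
position: [521.4, 145.5, 99.0]
tool_rot: [-0.04, 0.72, 0.691, 0.044]
force: [0.2, -0.1, -0.7]
grip_width: 0.52
grip_force: 30.0
```

play_rows(commands=[[-1,0,0,-0.5,0,0,0],[-1,0,0,-0.6,0,0,0],[-1,0,0,-0.35,0,0,0],[-1,0,0,-0.2,0,0,0],[-1,0,0,-0.068,0,0,0],[-1,0,0,0,0,0,0],[-1,0,0,0,0,0,0],[0.4,0,0,0,0,0,0],[0.4,0,0,0,0,0,0],[0.4,0,0,0,0,0,0]])

```text
time: 42.25
position: [522.5, 145.0, 31.3]
tool_rot: [-0.039, 0.721, 0.691, 0.045]
force: [0.6, 0.9, 0.3]
grip_width: 0.702
grip_force: 0.0
```

play_rows(commands=[[0.4,0,0,0.5,0,0,0],[0.4,0,0,0.9,0,0,0],[0.6,0,0,1,0,0,0],[0.6,0,0.3,1,0,0,0],[0.6,0,0.3,1,-0.059,0.0025,0],[0.6,0,0.3,1,-0.059,0.0025,0],[0.6,0,0,1,0,0,0],[0.6,0,0,1,0,0,0],[0.6,0,0,0.6,0,0,0],[0.6,0,0,0,0,0,0]])

```text
time: 43.5
position: [523.0, 181.2, 353.6]
tool_rot: [0.003, 0.722, 0.692, 0.004]
force: [-0.7, 0.9, -0.9]
grip_width: 0.796
grip_force: 0.0
```

```bash
python3 tray.py t3
```

```text
[523.  181.2 353.6] psi 87.56044738114682 [0.  0.7 0.7 0. ] 43.5
plate 0.84 trayxy [  0.7 -92.7] size [62.7 53.3] ang 89.8 slope y deg 8.2 x 2.5 z 8.2 917 yrange -124.14726 -61.32408
plate 0.56 trayxy [0.1 2.4] size [41.2 52.6] ang 89.9 slope y deg 11.1 x -6.0 z 9.7 702 yrange -18.277435 22.975584
plate 0.55 trayxy [  0.9 -39.8] size [43.1 49. ] ang 89.8 slope y deg 5.6 x -6.5 z 9.6 653 yrange -61.403664 -18.231306
```

play_rows(commands=[[0.6,-0.1,-0.5,0,0,0,0],[0.6,-0.13,-1,0,0,0,0],[0.6,-0.13,-1,0,0,0,0],[0.6,-0.13,-1,0,0,0,0],[0.6,-0.13,-1,0,0,0,0],[0.6,-0.13,-1,0,0,0,0],[0.6,-0.13,-1,0,0,0,0],[0.6,-0.13,-1,0,0,0,0],[0.6,-0.13,-1,0,0,0,0],[0.6,-0.13,-1,0,0,0,0]])

```text
time: 44.85
position: [469.9, -201.0, 349.7]
tool_rot: [0.001, 0.722, 0.691, 0.001]
force: [-0.6, 0.3, -0.6]
grip_width: 0.8
grip_force: 0.0
```

play_rows(commands=[[0.6,-0.13,-1,0,0,0,0],[0.6,-0.13,-1,0,0,0,0],[0.6,-0.13,-0.8,0,0,0,0],[0.6,0.005,-0.4,0,0,0,0],[0.6,0,0,0,0,0,0],[0.6,0,0,0,0,0,0],[0.6,0,0,0,0,0,0],[0.6,0,0,0,0,0,0],[0.6,0,0,0,0,0,0],[0.6,0,0,0,0,0,0]])

```text
time: 46.1
position: [456.3, -326.8, 351.2]
tool_rot: [0.002, 0.722, 0.692, 0.002]
force: [0.2, -0.5, -0.9]
grip_width: 0.802
grip_force: 0.0
```

```bash
python3 look.py w8 | grep -v -e tray -e batten -e hood -e tab
```

```text
[ 456.3 -326.8  351.2] psi 87.5737886101434 46.1 [-0.  0. -0. -0.  0. -0.]
plate 0.79 [230.8 180.1] 6.318205703299307 897 ((409.38690185546875, -356.17578125), (64.86553955078125, 49.687957763671875), 83.29497528076172)
plate 0.59 [226.9 131.3] 6.397813527959673 1016 ((403.9514465332031, -277.35467529296875), (65.28010559082031, 49.99453353881836), 80.84352111816406)
```

View pics/c_t3.png

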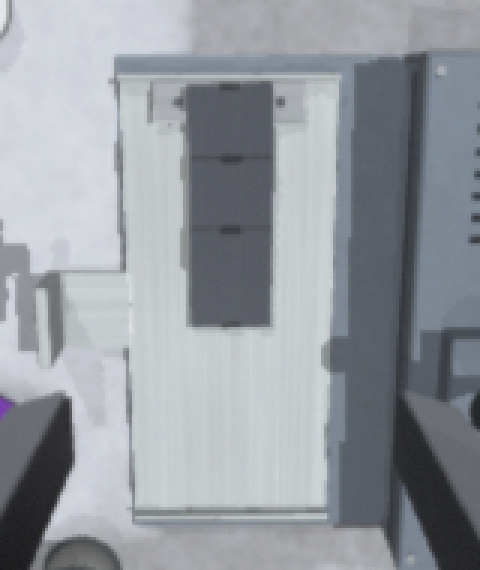

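play_rows(commands=[[0.6,-0.261,0.251,-0.4,0,0,-0.02],[0.6,-0.261,0.251,-0.4,0,0,-0.02],[0.6,-0.261,0.251,-0.4,0,0,-0.02],[0.6,-0.261,0.251,-0.4,0,0,-0.02],[0.6,-0.261,0.251,-0.4,0,0,-0.02],[0.6,0,0,-1,0,0,0],[0.6,0,0,-1,0,0,0],[0.6,0,0,-1,0,0,0],[0.6,0,0,-1,0,0,0],[0.6,0,0,-1,0,0,0]], grip_force=30)

```text
time: 47.65
position: [404.0, -276.9, 70.0]
tool_rot: [0.003, 0.756, 0.655, 0.002]
force: [-0.1, 0.1, 0.2]
grip_width: 0.799
grip_force: 0.0
```

play_rows(commands=[[0.6,0,0,-0.5,0,0,0],[0.6,0,0,-0.4,0,0,0],[0.6,0,0,-0.25,0,0,0],[0.6,0,0,-0.13,0,0,0],[0.6,0,0,0,0,0,0],[-1,0,0,0,0,0,0],[-1,0,0,0,0,0,0],[-1,0,0,0,0,0,0],[-1,0,0,0,0,0,0],[-1,0,0,0,0,0,0]])

```text
time: 48.9
position: [404.1, -276.9, 20.2]
tool_rot: [0.002, 0.756, 0.655, 0.002]
force: [-0.9, 1.7, 2.0]
grip_width: 0.521
grip_force: 30.0
```

play_rows(commands=[[-1,0,0,0.5,0,0,0],[-1,0,0,0.7,0,0,0],[-1,0,0,0.8,0,0,0],[-1,0.25,0.5,0,0,0,0],[-1,0.25,0.9,0,0,0,0],[-1,0.25,0.9,0,0,0,0],[-1,0.25,0.9,0,0,0,0],[-1,0.25,0.9,0,0,0,0],[-1,0.25,0.9,0,0,0,0],[-1,0.25,0.9,0,0,0,0]])

```text
time: 50.15
position: [473.9, -39.5, 99.4]
tool_rot: [0.002, 0.756, 0.655, 0.002]
force: [0.2, -0.3, -0.9]
grip_width: 0.526
grip_force: 30.0
```

play_rows(commands=[[-1,0.3,0.9,0,0,0,0.02],[-1,0.3,0.9,0,0,0,0.02],[-1,0.3,0.9,0,0,0,0.02],[-1,0.2,0.5,0,0,0,0.02],[-1,0.0625,0.2975,0,0,0,0.0205],[-1,0,0,0,0.059,-0.0025,0],[-1,0,0,0,0.059,-0.0025,0],[-1,0,0,0,0,0,0],[-1,0,0,0,0,0,0],[-1,0,0,0,0,0,0]])

```text
time: 51.4
position: [520.4, 99.3, 99.9]
tool_rot: [-0.039, 0.721, 0.691, 0.044]
force: [-0.2, 0.7, -2.2]
grip_width: 0.523
grip_force: 30.0
```

play_rows(commands=[[-1,0,0,-0.5,0,0,0],[-1,0,0,-0.6,0,0,0],[-1,0,0,-0.35,0,0,0],[-1,0,0,-0.2,0,0,0],[-1,0,0,-0.082,0,0,0],[-1,0,0,0,0,0,0],[-1,0,0,0,0,0,0],[0.4,0,0,0,0,0,0],[0.4,0,0,0,0,0,0],[0.4,0,0,0,0,0,0]])

```text
time: 52.65
position: [520.6, 99.1, 30.8]
tool_rot: [-0.039, 0.721, 0.691, 0.045]
force: [0.2, 0.4, 0.3]
grip_width: 0.7
grip_force: 0.0
```

play_rows(commands=[[0.4,0,0,0.5,0,0,0],[0.4,0,0,0.9,0,0,0],[0.6,0,0,1,0,0,0],[0.6,-0.1,-0.4,1,0,0,0],[0.6,-0.1,-0.8,1,-0.059,0.0025,0],[0.6,-0.1,-0.8,1,-0.059,0.0025,0],[0.6,-0.1,-0.8,1,0,0,0],[0.6,-0.1,-0.8,1,0,0,0],[0.6,-0.1,-1,0.6,0,0,0],[0.6,-0.1,-1,0,0,0,0]])

```text
time: 53.9
position: [493.0, -126.2, 353.8]
tool_rot: [0.005, 0.722, 0.692, 0.003]
force: [-0.1, 0.6, -0.4]
grip_width: 0.802
grip_force: 0.0
```

play_rows(commands=[[0.6,-0.2,-1,0,0,0,0],[0.6,-0.2,-1,0,0,0,0],[0.6,-0.2,-1,0,0,0,0],[0.6,-0.2,-1,0,0,0,0],[0.6,-0.1,-0.7,0,0,0,0],[0.6,-0.0075,-0.35,0,0,0,0],[0.6,0,0,0,0,0,0],[0.6,0,0,0,0,0,0],[0.6,0,0,0,0,0,0],[0.6,0,0,0,0,0,0]])

```text
time: 55.15
position: [456.4, -326.2, 350.9]
tool_rot: [0.002, 0.721, 0.692, 0.002]
force: [-0.8, 0.6, -0.2]
grip_width: 0.804
grip_force: 0.0
```

```bash
python3 look.py w9 | grep -v -e tray -e batten -e hood -e tab
```

```text
[ 456.4 -326.2  350.9] psi 87.6490958853925 55.15 [-0.  0. -0. -0. -0. -0.]
plate 0.8 [231.3 178.9] 6.294268745228328 940 ((410.11871337890625, -355.31280517578125), (66.12289428710938, 51.4869270324707), 83.73465728759766)
```

play_rows(commands=[[0.6,-0.233,-0.1445,-0.4,0,0,-0.0138],[0.6,-0.233,-0.1445,-0.4,0,0,-0.0138],[0.6,-0.233,-0.1445,-0.4,0,0,-0.0138],[0.6,-0.233,-0.1445,-0.4,0,0,-0.0138],[0.6,-0.233,-0.1445,-0.4,0,0,-0.0138],[0.6,0,0,-1,0,0,0],[0.6,0,0,-1,0,0,0],[0.6,0,0,-1,0,0,0],[0.6,0,0,-1,0,0,0],[0.6,0,0,-1,0,0,0]], grip_force=30)

```text
time: 56.7
position: [409.5, -355.9, 69.5]
tool_rot: [0.002, 0.745, 0.667, 0.002]
force: [-0.3, -0.6, 0.2]
grip_width: 0.8
grip_force: 0.0
```

play_rows(commands=[[0.6,0,0,-0.5,0,0,0],[0.6,0,0,-0.4,0,0,0],[0.6,0,0,-0.25,0,0,0],[0.6,0,0,-0.12,0,0,0],[0.6,0,0,0,0,0,0],[-1,0,0,0,0,0,0],[-1,0,0,0,0,0,0],[-1,0,0,0,0,0,0],[-1,0,0,0,0,0,0],[-1,0,0,0,0,0,0]])

```text
time: 57.95
position: [409.6, -355.9, 20.1]
tool_rot: [0.002, 0.745, 0.667, 0.002]
force: [0.3, 0.8, 2.3]
grip_width: 0.524
grip_force: 30.0
```

play_rows(commands=[[-1,0,0,0.5,0,0,0],[-1,0,0,0.7,0,0,0],[-1,0,0,0.8,0,0,0],[-1,0.22,0.5,0,0,0,0],[-1,0.22,0.9,0,0,0,0],[-1,0.22,0.9,0,0,0,0],[-1,0.22,0.9,0,0,0,0],[-1,0.22,0.9,0,0,0,0],[-1,0.22,0.9,0,0,0,0],[-1,0.22,0.9,0,0,0,0]])

```text
time: 59.2
position: [471.1, -118.5, 99.3]
tool_rot: [0.002, 0.745, 0.667, 0.002]
force: [0.8, 0.0, -0.5]
grip_width: 0.523
grip_force: 30.0
```

play_rows(commands=[[-1,0.25,0.9,0,0,0,0.0115],[-1,0.25,0.9,0,0,0,0.0115],[-1,0.25,0.9,0,0,0,0.0115],[-1,0.25,0.9,0,0,0,0.0115],[-1,0.15,0.5,0,0,0,0.0115],[-1,0.04,0.325,0,0,0,0.0115],[-1,0,0,0,0.059,-0.0025,0],[-1,0,0,0,0.059,-0.0025,0],[-1,0,0,0,0,0,0],[-1,0,0,0,0,0,0]])

```text
time: 60.45
position: [518.6, 56.9, 99.6]
tool_rot: [-0.039, 0.721, 0.691, 0.044]
force: [-0.4, 0.4, -0.4]
grip_width: 0.524
grip_force: 30.0
```

play_rows(commands=[[-1,0,0,-0.5,0,0,0],[-1,0,0,-0.6,0,0,0],[-1,0,0,-0.35,0,0,0],[-1,0,0,-0.2,0,0,0],[-1,0,0,-0.08,0,0,0],[-1,0,0,0,0,0,0],[-1,0,0,0,0,0,0],[0.4,0,0,0,0,0,0],[0.4,0,0,0,0,0,0],[0.4,0,0,0,0,0,0]])

```text
time: 61.7
position: [519.0, 57.2, 30.8]
tool_rot: [-0.039, 0.721, 0.691, 0.045]
force: [-0.3, -0.8, 0.5]
grip_width: 0.7
grip_force: 0.0
```

play_rows(commands=[[0.4,0,0,0.5,0,0,0],[0.4,0,0,0.9,0,0,0],[0.6,0,0,1,0,0,0],[0.6,0,0.5,1,0,0,0],[0.6,0,0.5,1,-0.059,0.0025,0],[0.6,0,0.5,1,-0.059,0.0025,0],[0.6,0,0.6,1,0,0,0],[0.6,0,0.6,1,0,0,0],[0.6,0,0.375,0.6,0,0,0],[0.6,0,0,0,0,0,0]])

```text
time: 62.95
position: [519.3, 181.1, 352.9]
tool_rot: [0.003, 0.721, 0.693, 0.004]
force: [-0.4, 0.6, -0.0]
grip_width: 0.796
grip_force: 0.0
```

play_rows(commands=[[0.6,0,0,0,0,0,0],[0.6,0,0,0,0,0,0],[0.6,0,0,0,0,0,0],[0.6,0,0,0,0,0,0],[0.6,0,0,0,0,0,0],[0.6,0,0,0,0,0,0],[0.6,0,0,0,0,0,0],[0.6,0,0,0,0,0,0],[0.6,0,0,0,0,0,0],[0.6,0,0,0,0,0,0]])

```text
time: 64.2
position: [518.8, 180.2, 350.6]
tool_rot: [0.002, 0.722, 0.692, 0.002]
force: [-0.1, 0.3, -0.2]
grip_width: 0.798
grip_force: 0.0
```

```bash
python3 tray.py t5; python3 look.py w10 | grep -e tab -e hood
```

```text
[518.8 180.2 350.6] psi 87.58610816920914 [0.  0.7 0.7 0. ] 64.2
plate 0.91 trayxy [ -0.4 -41.1] size [42.9 54. ] ang 89.9 slope y deg 11.2 x 0.2 z 9.5 720 yrange -62.55929 -19.632912
plate 0.85 trayxy [   1.3 -124.1] size [41.  48.8] ang 89.9 slope y deg 1.7 x 4.6 z 9.4 570 yrange -144.683 -103.60675
plate 0.82 trayxy [2.  1.6] size [42.6 51.2] ang 89.9 slope y deg 9.8 x -8.1 z 9.6 721 yrange -19.686184 22.942327
plate 0.63 trayxy [  0.3 -82. ] size [54.1 41.5] ang 2.6 slope y deg -1.1 x -0.4 z 9.5 627 yrange -103.60282 -60.717476
plate 0.62 trayxy [   0.6 -176.5] size [63.9 48.8] ang 89.8 slope y deg 4.7 x 1.4 z 8.1 805 yrange -208.54022 -144.67809
tray_tab 0.57 [198.7 197.7] [415.4 125.7  45.8]
hood ((0.0, 0.0), (0.0, 0.0), 0.0)
tab 127 [412.5 125.7  47.5] ((412.1122131347656, 125.55126953125), (48.24060821533203, 8.28902530670166), 88.46379089355469)
```

View pics/c_t5.png

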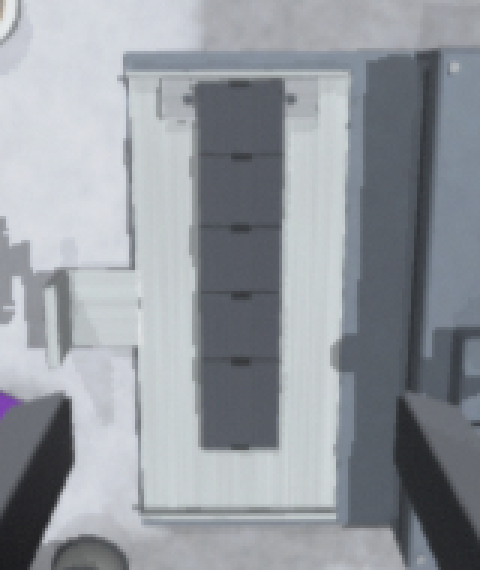

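play_rows(commands=[[-1,-0.372,-0.1335,-0.4,0,0,0.157],[-1,-0.372,-0.1335,-0.4,0,0,0.157],[-1,-0.372,-0.1335,-0.4,0,0,0.157],[-1,-0.372,-0.1335,-0.4,0,0,0.157],[-1,-0.372,-0.1335,-0.4,0,0,0.157],[-1,-0.372,-0.1335,-0.4,0,0,0.157],[-1,-0.372,-0.1335,-0.4,0,0,0.157],[-1,-0.372,-0.1335,-0.4,0,0,0.157],[-1,-0.372,-0.1335,-0.4,0,0,0.157],[-1,-0.372,-0.1335,-0.4,0,0,0.157]])

```text
time: 65.85
position: [369.5, 126.6, 190.2]
tool_rot: [0.0, 0.019, 1.0, 0.003]
force: [-0.2, -0.4, -1.3]
grip_width: 0.006
grip_force: 0.0
```

play_rows(commands=[[-1,0,0,-0.4,0,0,0],[-1,0,0,-0.8,0,0,0],[-1,0,0,-0.9,0,0,0],[-1,0,0,-0.9,0,0,0],[-1,0,0,-0.5,0,0,0],[-1,0,0,-0.3,0,0,0],[-1,0,0,0,0,0,0],[-1,0,0,0,0,0,0],[-1,0,0,0,0,0,0],[-1,0,0,0,0,0,0]])

```text
time: 67.1
position: [370.5, 126.9, 39.3]
tool_rot: [0.001, 0.022, 1.0, 0.003]
force: [-0.4, 0.9, -0.9]
grip_width: 0.003
grip_force: 0.0
```

play_rows(commands=[[-1,0.3,-0.013,0,0,0,0],[-1,0.2,-0.009,0,0,0,0],[-1,0.08,-0.003,0,0,0,0],[-1,0.08,-0.003,0,0,0,0],[-1,0.08,-0.003,0,0,0,0],[-1,0.08,-0.004,0,0,0,0],[-1,0.08,-0.003,0,0,0,0],[-1,0.08,-0.003,0,0,0,0],[-1,0.08,-0.004,0,0,0,0],[-1,0.08,-0.003,0,0,0,0]])

```text
time: 68.35
position: [415.6, 124.8, 38.4]
tool_rot: [-0.0, 0.021, 1.0, 0.003]
force: [-2.1, 0.1, 1.0]
grip_width: 0.005
grip_force: 1.1
```

```bash
python3 - <<'E'
from h import *
s=status.sense();print(s['position'],s['force'],np.round(s['tool_rot'],3))
d=cam('scene','s10.png');d=cam('side','s11.png')
a=cv2.imread('pics/s10.png')[150:320,130:400];b=cv2.imread('pics/s11.png')[150:320,150:420]
cv2.imwrite('pics/c10.png',np.vstack([cv2.resize(x,(476,300),interpolation=3) for x in (a,b)]))
E
```

```text
[415.57344256 124.8286621   38.38083175] [-2.09445122  0.0874793   1.01328969] [-0.     0.021  1.     0.003]
```

View pics/c10.png

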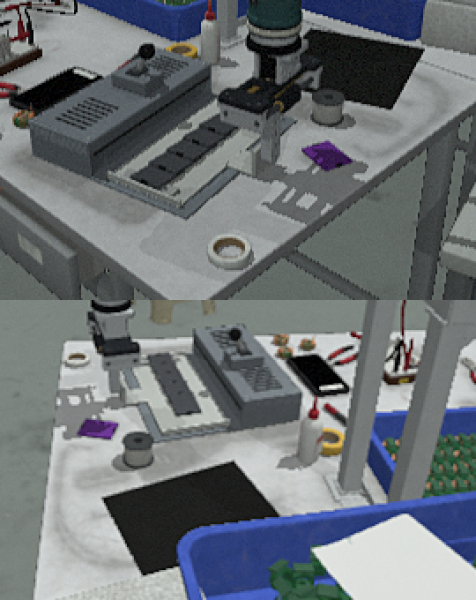

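play_rows(commands=[[-1,0.12,-0.005,0,0,0,0],[-1,0.16,-0.007,0,0,0,0],[-1,0.2,-0.008,0,0,0,0],[-1,0.24,-0.01,0,0,0,0],[-1,0.28,-0.012,0,0,0,0],[-1,0.3,-0.013,0,0,0,0],[-1,0.3,-0.013,0,0,0,0],[-1,0.3,-0.012,0,0,0,0],[-1,0.3,-0.012,0,0,0,0],[-1,0.28,-0.012,0,0,0,0]])

```text
time: 69.7
position: [515.6, 120.7, 38.5]
tool_rot: [0.0, 0.021, 1.0, 0.003]
force: [-2.9, -0.1, -0.4]
grip_width: 0.002
grip_force: 1.4
```

play_rows(commands=[[-1,0.22,-0.009,0,0,0,0],[-1,0.18,-0.008,0,0,0,0],[-1,0.14,-0.006,0,0,0,0],[-1,0.12,-0.005,0,0,0,0],[-1,0.1,-0.004,0,0,0,0],[-1,0.06,-0.003,0,0,0,0],[-1,0.06,-0.003,0,0,0,0],[-1,0,0,0,0,0,0],[-1,0,0,0,0,0,0],[-1,0,0,0,0,0,0]])

```text
time: 70.95
position: [550.4, 119.0, 38.9]
tool_rot: [0.001, 0.022, 1.0, 0.003]
force: [-0.3, -0.5, -0.0]
grip_width: 0.004
grip_force: 0.2
```

play_rows(commands=[[-1,0.025,-0.001,0,0,0,0],[-1,0.025,-0.001,0,0,0,0],[-1,0.025,-0.001,0,0,0,0],[-1,0.025,-0.001,0,0,0,0],[-1,0,0,0,0,0,0],[-1,0,0,0,0,0,0],[-1,0,0,0,0,0,0],[-1,0,0,0,0,0,0],[-1,0,0,0,0,0,0],[-1,0,0,0,0,0,0]])

```text
time: 72.2
position: [552.8, 119.0, 38.8]
tool_rot: [-0.001, 0.021, 1.0, 0.003]
force: [-6.0, 0.2, 5.7]
grip_width: 0.004
grip_force: 3.0
```

play_rows(commands=[[-1,0.025,-0.001,0,0,0,0],[-1,0.025,-0.001,0,0,0,0],[-1,0,0,0,0,0,0],[-1,0,0,0,0,0,0],[-1,0,0,0,0,0,0],[-1,0,0,0,0,0,0],[-1,0,0,0,0,0,0],[-1,0,0,0,0,0,0],[-1,0,0,0,0,0,0],[-1,0,0,0,0,0,0]])

```text
time: 73.45
position: [552.8, 119.0, 38.7]
tool_rot: [-0.004, 0.021, 1.0, 0.003]
force: [-10.7, -1.8, 9.0]
grip_width: 0.002
grip_force: 5.6
```

```bash
python3 - <<'E'
from h import *
s=status.sense();print(s['position'],s['force'])
for n in ('scene','side'):
    d=cam(n)
    V,U=np.mgrid[0:384,0:512];w=world(d,U,V)
    m=(d['range_z']>0)&(w[...,2]>75)&(w[...,2]<150)&(w[...,0]>615)&(w[...,0]<720)&(w[...,1]>50)&(w[...,1]<140)
    for z in range(75,150,10):
        p=w[m&(w[...,2]>=z)&(w[...,2]<z+10)]
        if len(p): print(n,z,len(p),p.min(0).round(),p.max(0).round())
E
```

```text
[552.79202785 118.96631321  38.74971636] [-10.6663596   -1.81386772   8.97702043]
scene 75 51 [655. 112.  75.] [712. 119.  85.]
scene 85 83 [655.  69.  85.] [710. 120.  95.]
scene 95 13 [668.  87.  96.] [681. 111. 104.]
scene 105 10 [656.  93. 106.] [670. 100. 114.]
scene 115 10 [643.  97. 115.] [661. 105. 124.]
scene 125 31 [641.  88. 125.] [658. 106. 135.]
scene 135 31 [642.  89. 136.] [660. 107. 143.]
side 75 57 [637.  67.  75.] [704. 117.  85.]
side 85 118 [637.  67.  85.] [706. 119.  95.]
side 95 22 [660.  77.  95.] [679. 106. 104.]
side 105 10 [653.  89. 106.] [663.  95. 114.]
side 115 7 [640.  85. 117.] [660.  92. 125.]
side 125 20 [636.  81. 126.] [662. 100. 135.]
side 135 20 [641.  80. 136.] [658.  99. 143.]
```

play_rows(commands=[[-1,-0.2,0.01,0,0,0,0],[-1,-0.3,0.01,0,0,0,0],[-1,0,0,0.7,0,0,0],[-1,0,0,0.9,0,0,0],[-1,0,0,0.825,0,0,0],[-1,0.5,-0.15,0,0,0,0],[-1,0.6,-0.2,0,0,0,0],[-1,0.55,-0.15,0,0,0,0],[-1,0.325,-0.1,0,0,0,0],[-1,0,0,0,0,0,0]])

```text
time: 74.8
position: [615.2, 95.5, 135.1]
tool_rot: [-0.0, 0.022, 1.0, 0.003]
force: [0.1, -0.1, -0.4]
grip_width: 0.006
grip_force: 0.0
```

```bash
python3 - <<'E'
from h import *
s=status.sense();print(s['position'],s['force'])
for n in ('scene','side'):
    d=cam(n,n+'12.png')
    print(n,[q['xy'] for q in nets.spot_point(n,'tray_tab')[:1]])
b=cv2.imread('pics/side12.png')[140:260,200:370];a=cv2.imread('pics/scene12.png')[140:260,150:320]
cv2.imwrite('pics/c12.png',np.vstack([cv2.resize(x,(425,300),interpolation=3) for x in (a,b)]))
E
```

```text
[615.18499088  95.50205543 135.14106651] [ 0.11988796 -0.14797395 -0.44617611]
scene [[235.3, 218.1]]
side [[256.6, 189.9]]
```

View pics/c12.png

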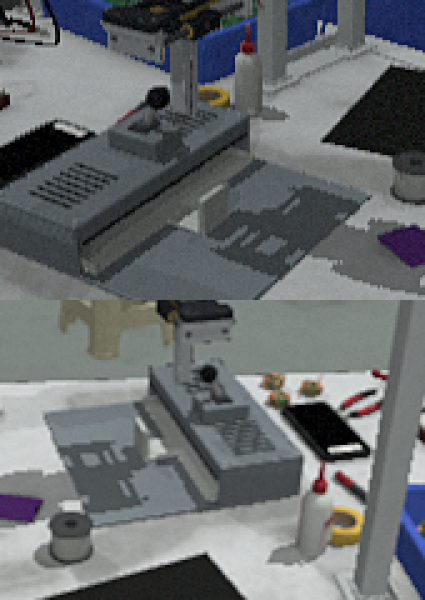

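play_rows(commands=[[-1,0.15,-0.005,0,0,0,0],[-1,0.15,-0.005,0,0,0,0],[-1,0.15,-0.005,0,0,0,0],[-1,0.15,-0.005,0,0,0,0],[-1,0.15,-0.005,0,0,0,0],[-1,0.15,-0.005,0,0,0,0],[-1,0.15,-0.005,0,0,0,0],[-1,0.15,-0.005,0,0,0,0],[-1,0.15,-0.005,0,0,0,0],[-1,0,0,0,0,0,0]])

```text
time: 76.25
position: [669.7, 93.9, 135.2]
tool_rot: [0.0, 0.022, 1.0, 0.003]
force: [-0.7, -0.1, -0.9]
grip_width: 0.002
grip_force: 0.0
```

play_rows(commands=[[-1,0.1,-0.004,0,0,0,0],[-1,0.08,-0.003,0,0,0,0],[-1,0.07,-0.003,0,0,0,0],[-1,0.05,-0.002,0,0,0,0],[-1,0,0,0,0,0,0],[-1,0,0,0,0,0,0],[-1,0,0,0,0,0,0],[-1,0,0,0,0,0,0],[-1,0,0,0,0,0,0],[-1,0,0,0,0,0,0]])

```text
time: 77.5
position: [677.6, 93.6, 134.8]
tool_rot: [-0.004, 0.021, 1.0, 0.003]
force: [-10.0, -1.8, 1.3]
grip_width: 0.004
grip_force: 4.7
```

```bash
cat > lev.py <<'E'
from h import *
s=status.sense();print(s['position'],s['force'])
for n in ('scene','side'):
    d=cam(n,n+'13.png')
    V,U=np.mgrid[0:384,0:512];w=world(d,U,V);f=d['frame'].max(-1)
    m=(d['range_z']>0)&(w[...,2]>122)&(w[...,2]<146)&(w[...,0]>615)&(w[...,0]<740)&(w[...,1]>60)&(w[...,1]<130)&(f<60)
    p=w[m]
    if len(p): print(n,len(p),np.median(p,0),p.min(0),p.max(0))
b=cv2.imread('pics/side13.png')[140:260,200:370];a=cv2.imread('pics/scene13.png')[140:260,150:320]
cv2.imwrite('pics/c13.png',np.vstack([cv2.resize(x,(425,300),interpolation=3) for x in (a,b)]))
E
python3 lev.py
```

```text
[677.64277463  93.5874856  134.8094976 ] [-9.98340466 -1.8231203   1.253821  ]
scene 36 [695.47423703 100.87835562 132.16218861] [667.84669647  89.51645795 122.29621486] [706.90940622 104.75209383 145.14412005]
side 26 [693.97320115  82.67112561 134.41871147] [687.31332996  76.71017066 124.16979043] [705.75717951  90.29101434 141.89510989]
```

play_rows(commands=[[-1,-0.3,0,0,0,0,0],[-1,-0.6,0,0,0,0,0],[-1,-0.8,0,0.4,0,0,0],[-1,-0.8,0,0.8,0,0,0],[-1,-0.8,0,1,0,0,0],[-1,-0.8,0,1,0,0,0],[-1,0,0,0,0,0,0],[-1,0,0,0,0,0,0],[-1,0,0,0,0,0,0],[-1,0,0,0,0,0,0]])

```text
time: 78.85
position: [517.0, 93.3, 261.6]
tool_rot: [-0.002, 0.022, 1.0, 0.003]
force: [-0.5, -0.2, 0.0]
grip_width: 0.007
grip_force: 0.0
```

```bash
python3 lev.py; python3 - <<'E'
from h import *
np.set_printoptions(precision=1,suppress=True)
for n in ('wrist','scene'):
    d=cam(n,n+'14.png');V,U=np.mgrid[0:384,0:512];w=world(d,U,V)
    m=(d['range_z']>0)&(np.abs(w[...,2]-47.5)<4)&(w[...,0]<600)&(w[...,0]>500)&(w[...,1]>80)&(w[...,1]<160); p=w[m]
    if len(p): print(n,'tab',len(p),np.median(p,0))
E
```

```text
[517.01100911  93.34166133 261.60697287] [-0.47564427 -0.15789562  0.03109288]
scene 53 [692.2918238   99.44614592 132.32954694] [684.90009518  84.15958603 122.30895741] [704.04779097 106.74147041 140.35048158]
side 30 [693.73443781  83.83952645 131.783139  ] [685.24738652  80.24329938 123.71992987] [706.08343421  92.62782301 141.50662881]
wrist tab 207 [565.7 117.8  47.6]
scene tab 44 [564.4 119.6  47.7]
```

View pics/c13.png

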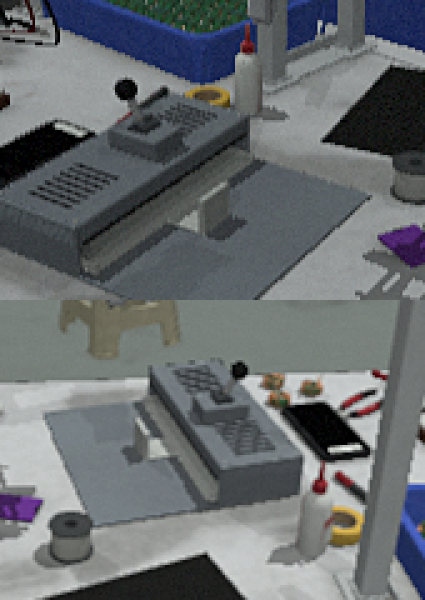

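```bash
python3 -c "
from bench import bot
print(bot.sign_off())"
```

```text
the job is handed in; nothing more can be done
None
```

The job is handed in at about 79 s of the 210 s allowed. All five plates were laid in an overlapping row, about 42 mm apart, the tray was pushed to its stop and the lever then went over to its back stop; the plates were last seen in the row as the push home began, not after the tray was under the hood.

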